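Hold the jar rocker at its mark

TASK

Tip the jar rocker up off its rest with the black ball knob of its spring crank until the red pointer stands at the green mark, and keep it steady there for at least six seconds. Then lower it gently back onto the same rest, let go of the knob and finish. Work it only by the knob, without touching the tray or its jars; never let the rocker swing fast, slam, or topple over to its other stop, and leave the other things on the bench where they are.

Things in the scene. Friction and masses are not known exactly. Their poses are not given: they have to be found in the camera images.
- stand: Grey fixed stand of the jar rocker: base plate 200 (x) x 460 (y) x 12 mm, white dial board on its far (+x) side, top at 255 mm. Origin: centre of the underside, on the bench. Its x axis runs along the rocker's pivot axis, away from the robot towards the dial; y points to the robot's left along the tray. Yaw up to 0.3 rad. It does not move during the work.
- pivot (a point): Point on the rocker's horizontal pivot axis, 100 mm above the stand's underside, in the middle of the stand. Axes as the stand.
- rocker (a joint): Tilt of the rocker (tray, jars and red pointer together) about the stand's +x axis, rad: 0 = level, positive = left (+y) jar up. Stops at -0.30 and 0.30; it starts at rest on the -0.30 stop, left jar low. Top-heavy: gravity drives it away from level with about 1.41 N m per rad, more than the spring crank held still can hold, so it stays by itself only on a stop.
- pointer_tip (a point): Tip of the red pointer on the rocker, on the dial side, 128 mm from the pivot axis, upright when the tray is level (its z axis runs along the pointer; the axes turn with the rocker).
- mark (a joint): Setting of the green mark about the same axis, rad, same zero and sign as rocker: the pointer is at the mark when rocker equals mark. Between -0.10 and 0.10, different each time, fixed during the work.
- mark_tip (a point): Inner end of the green mark (14 mm wide block on the dial), 137 mm from the pivot axis; its z axis points radially outwards through the mark.
- crank (a joint): Angle of the spring crank relative to the rocker, rad, same axis and sign. A coil spring of 1.0 N m/rad (damping 0.03 N m s/rad) pulls it to 0; it turns the rocker with stiffness times this angle. Stops at -0.9 and 0.9; starts at 0. Crank angle in the world = rocker + crank; at 0 the crank stands straight up. Crank and knob 0.12 kg.
- knob (a point): Centre of the black ball knob, 36 mm across, on top of the crank on the robot's side. With crank angle c in the world it lies at (-0.14, -0.14 sin c, 0.10 + 0.14 cos c) m from the stand's origin in the stand's axes; a 12 mm rod runs from it down to the axis. Pinch it from above, fingers closing along the stand's y. Pushing it to -y (robot's right) lifts the left jar.
- tray: Plywood tray of the rocker, 110 x 460 x 10 mm, with wooden jar clips; origin on the pivot axis, underside 12 mm above it. Not to be touched. Whole rocker: moment of inertia about the pivot 0.074 kg m2, viscous hinge damping 0.15 N m s/rad, no dry friction. The jars differ a little in mass: an unknown steady torque of up to 0.2 N m either way.
- jar_left: Heavy closed white jar with olive lid, 88 mm across, 112 mm tall, nominally 0.9 kg, clipped on the tray 170 mm to the left of the pivot; origin: centre of its underside, 22 mm above the axis. Not to be touched.
- jar_right: The same kind of jar 170 mm to the right of the pivot. Not to be touched.
- spare_jar: Bystander: loose clear jar with olive lid, 100 mm across, 150 mm tall, left side of the bench; origin: centre of its underside.
- tube_block: Bystander: dark wooden block with three tube holes, 90 x 160 x 45 mm, right side of the bench; origin: centre of its underside.
- parts_tray: Bystander: open wooden tray, 120 x 160 x 40 mm, left side of the bench; origin: centre of its underside.

How it is judged:
By the outcome, as a careful person would: the job done as asked, in the order asked, and still so for the second after the job is handed in, with the robot touching nothing.
It also fails if it takes over 70 s, if anything falls off the work surface, if the arm or the gripper's body presses on something with over 40 N, if the wrist force passes 120 N, or if a joint passes its speed limit or range.

ROBOT

A 7-joint arm with a two-finger parallel gripper is mounted at the origin on the work surface. World frame = base frame: x ahead of the robot, y to its left, z up, the work surface at z = 0. Lengths are in m, angles in rad, forces in N, time in s.
With the tool pointing down it reaches from about 0.425 to 0.925 m from the base axis. Payload 6.8 kg.
Tool frame: the origin (TCP) lies at the very end of the fingers, on their centre line; the grasp point (between the pads) lies 19 mm behind it (grip_point_offset is the distance from the TCP to the grasp point, in m); z points along the fingers, y is the line along which they close (so a half turn about z gives the same grasp; the last joint's range is limited). The gripper opens to 85 mm and grips with 20 to 120 N. Pads are 22 mm wide; open, the fingers measure 114 mm over their backs; the gripper's body (76 mm by 85 mm) begins 54 mm behind the grasp point. The pads swing forward as they close: fully open they stand 13 mm farther back than shut.
Start: joints at [-1.429, 0.477, 0.022, 1.555, -0.011, 1.109, -0.083], TCP at [0.167, 0.654, 0.231] pointing down, gripper open.
Joint ranges: [-2.96, 2.96], [-0.34, 2.1], [-1.41, 1.46], [0.24, 2.44], [-1.37, 4.51], [0.17, 1.92], [-2.96, 2.96]. Speed limits (rad/s): [2.39, 2.39, 3.14, 3.14, 3.14, 3.14, 3.14].

INTERFACE

Orientations are given as a unit quaternion [w, x, y, z].
In Python, from station import * gives the robot as it stands.
- The arm moves only by the tool carry_out, never from a script. Its argument "rows" is text: rows parted by semicolons, each of 4 numbers parted by spaces: the shift along the world's x, y, z in mm, then the turn about the world's z in degrees. In form: dx dy dz yaw; .... A call has 1 to 10 rows; each row shifts and turns the commanded pose from where the row before left it; what a row does not reach is not made up. A row lasts 1/8 s, in which the tool goes at most 62.5 mm and 10.7 degrees, less where a joint would pass 70% of its speed; a pose out of reach is approached as far as the arm can. A call is refused whole if a number of a shift passes 62.5 or a number of a turn 10.7, either way. A call with a gripper value outside its range is refused whole. "claw" is the finger opening in mm, from 0 to 85.4, set as the call begins (left out, the last holds). The fingers move at their own pace and stop on an object; "force" is the grip in N (left out, the last holds). Time passes only in rows, so rows that do not move let the fingers close. It gives the time, the measured TCP pose, the force, the opening and the grip force at its end, in the units of the state.
- get_obs(): the state, without advancing time (a new reading comes with each control period).
- read_camera(name): name is "scene" or "top"; returns a dict with "img" (480x640x3 uint8, blue, green, red), "fov_y" (degrees; the focal length in pixels is half the picture's height over the tangent of half this angle, whatever the lens; pixels are square), "cx", "cy" (the principal point, pixels), "world_to_cam" (4x4, takes a point from world to camera coordinates). Camera axes: x right, y up, looking along -z (the intrinsics and any distortion apply to the point x, -y, -z); pixel columns grow to the right and rows downward; lengths in m; the calibration is good to about 2 mm. A picture is of the moment at which its call begins. There is no depth.
- hand_in(): hands the job in; it is judged then, once.
Trained networks look in the newest picture that a camera, given by its name, has taken for a name from the list of things; names that differ only in an ending like _2 or _b are one class to them, and where a whole thing is asked for, a point or a joint stands for the part that bears it (a point fixed in the world has none). Each returns a list of dicts, best first, with "confidence" (0 to 1); they miss things now and then, are a little off and sometimes report something else, mostly with a low value. They report only what shows in the picture. A call takes as long as a camera call.
- recognise(camera, thing): "centre" ([column, row] in pixels, amid what is visible of it).
- outline_of(camera, thing): "pixels" (480x640 bool, what is visible of it) and "centre" ([column, row] in pixels, amid what is visible of it).
- place_of(camera, thing): "centre" ([column, row] in pixels: a listed point, or the origin of a listed thing).
The state is a dict: "t": time; "q": joint angles; "joint_vel": joint speeds; "joint_torque": joint torques, N m; "eef_pos": TCP position; "tool_rot": TCP orientation; "contact_force": force on the tool from outside, world axes, zero at the start; "torque": the same for the moment, N m; "gripper_width": opening from 0.0 (shut) to 1.0 (fully open); "grasp_force": force on a finger pad.
Only numpy, scipy, OpenCV 4.12 (cv2) and the standard library are available. Lean on these libraries where they do the work, as an engineer would, in place of code of your own. Each camera call takes 0.05 s, during which the arm holds its last target. There are 200 camera calls.

## Working session

There is one attempt and no reset: what is moved stays moved. The work goes in short steps, Python scripts to look and compute and a tool call to move; the robot and the scene stay as the last step left them, time stands still between calls to the robot, and variables do not carry over. Pictures are saved under pics/ and viewed, at most 10 in all, crops included, and the job is handed in when it is done.

Besides the shell and the picture viewer there is one more tool, called after "Call:" by a JSON object that holds its "name" and its "arguments", one argument or row to a line. carry_out: Moves the arm, as the interface text tells. Its arguments: {"type":"object","properties":{"rows":{"type":"string"},"claw":{"type":"number"},"force":{"type":"number"}},"required":["rows"]}

```bash
ls; mkdir -p pics; cat > h.py <<'E'
from station import *
import numpy as np, cv2
from scipy.optimize import least_squares
def proj(c,P):
    P=np.atleast_2d(P); W=c["world_to_cam"]; X=P@W[:3,:3].T+W[:3,3]
    f=240/np.tan(np.radians(c["fov_y"])/2)
    return np.c_[c["cx"]+f*X[:,0]/-X[:,2], c["cy"]+f*-X[:,1]/-X[:,2]]
E
python3 - <<'E'
from h import *
for n in ("scene","top"):
    c=read_camera(n); cv2.imwrite(f"pics/{n}0.png",c["img"])
    print(n,{k:(v.round(4).tolist() if hasattr(v,'round') and k!="fov_y" else v) for k,v in c.items() if k!="img"})
    for t in ("stand","pivot","pointer_tip","mark_tip","knob","jar_left","jar_right","tray"):
        r=place_of(n,t); print(t,[(np.round(d["centre"],1).tolist(),round(d["confidence"],2)) for d in r[:2]])
o=get_obs(); print(o)
E
```

```text
pics
scene {'fov_y': 55.600051789888376, 'cx': 320.8454728154744, 'cy': 244.25050956851584, 'world_to_cam': [[-0.4778, 0.8783, 0.0202, 0.2701], [-0.6565, -0.3722, 0.6561, 0.2845], [0.5838, 0.3002, 0.7544, -1.6637], [0.0, 0.0, 0.0, 1.0]]}
stand [([268.8, 288.2], 0.68)]
pivot [([506.6, 295.5], 0.45)]
pointer_tip [([249.7, 272.1], 0.65)]
mark_tip [([235.4, 261.8], 0.61)]
knob [([304.7, 204.0], 0.58)]
jar_left [([321.2, 300.5], 0.82)]
jar_right [([214.6, 229.7], 0.63), ([305.3, 205.3], 0.42)]
tray [([264.7, 269.5], 0.87)]
top {'fov_y': 55.30508741971802, 'cx': 321.57921513511377, 'cy': 232.68385353161764, 'world_to_cam': [[0.015, -0.9999, 0.0012, -0.0065], [0.9949, 0.015, 0.0993, -0.5804], [-0.0993, -0.0003, 0.9951, -1.3694], [0.0, 0.0, 0.0, 1.0]]}
stand [([359.5, 199.4], 0.63)]
pivot [([360.8, 192.9], 0.65)]
pointer_tip [([348.9, 239.9], 0.43)]
mark_tip [([364.3, 149.3], 0.42)]
knob [([348.5, 238.4], 0.85)]
jar_left [([301.7, 194.6], 0.68)]
jar_right [([418.1, 190.4], 0.65)]
tray [([359.1, 196.5], 0.65), ([479.5, 241.9], 0.61)]
{'t': 0.9, 'q': array([-1.42911502,  0.47698499,  0.02239921,  1.55535563, -0.01147427,
        1.1093036 , -0.0831209 ]), 'joint_vel': array([-0.00016639,  0.00077118, -0.00189407, -0.00171934, -0.00016665,
        0.00036034,  0.00044302]), 'joint_torque': array([-4.36540649e-04, -5.96313035e+01,  1.60557557e+00, -2.81546849e+01,
        1.22510770e-02,  1.41755816e-03,  2.71598253e-05]), 'eef_pos': array([0.16686271, 0.6540921 , 0.23133674]), 'tool_rot': array([5.89711925e-06, 1.24580821e-01, 9.92209463e-01, 3.83045544e-05]), 'contact_force': array([-0.66385976, -0.01048576,  0.26212847]), 'torque': array([ 0.00830421, -0.04513272,  0.00944429]), 'grasp_force': 0.0, 'gripper_width': 1.0000425629001695}
```

View pictures.

View pics/scene0.png

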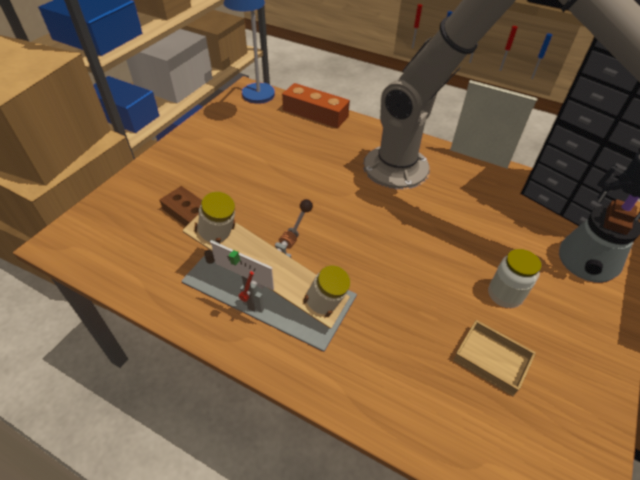

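View pics/top0.png

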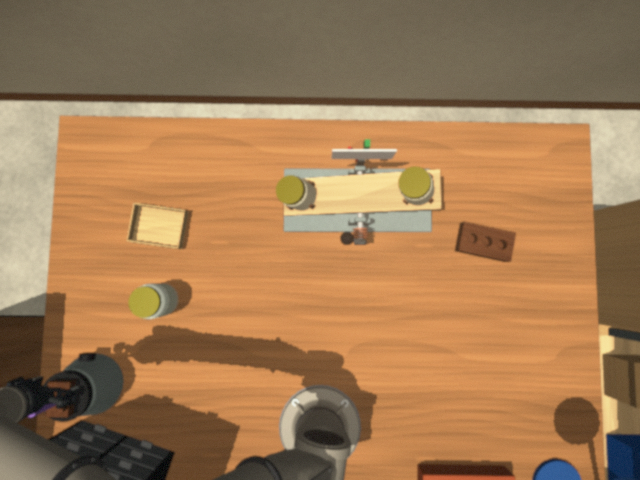

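The scene view shows the rocker left jar low: jar lids at about (335,280) and (218,207), knob (306,206), green mark (235,257), red pointer base (247,290). The top view shows the knob at (348,238), the lids at (293,191) and (415,183), and the bystanders well clear.

```bash
cat >> h.py <<'E'
HSV={"olive":((22,150,60),(34,255,255)),"green":((45,120,60),(85,255,255)),"red":((0,150,60),(8,255,255)),"red2":((172,150,60),(180,255,255))}
def blobs(img,col,box,amin=6):
    """saturation-weighted blob centroids inside box (u0,v0,u1,v1)"""
    hsv=cv2.cvtColor(img,cv2.COLOR_BGR2HSV); m=cv2.inRange(hsv,*HSV[col])
    if col=="red": m|=cv2.inRange(hsv,*HSV["red2"])
    k=np.zeros_like(m); k[box[1]:box[3],box[0]:box[2]]=1; m*=k
    n,l,s,c=cv2.connectedComponentsWithStats(m)
    return sorted([(int(s[i,4]),c[i].round(2).tolist(),s[i,:4].tolist()) for i in range(1,n) if s[i,4]>=amin],reverse=True)
E
python3 - <<'E'
from h import *
for n,box in (("scene",(160,170,370,350)),("top",(260,120,460,260))):
    for k in range(2):
        c=read_camera(n)
        for col in ("olive","green","red"): print(n,col,blobs(c["img"],col,box)[:4])
    if n=="scene":
        cv2.imwrite("pics/z1.png",cv2.resize(c["img"][180:350,170:370],None,fx=3.5,fy=3.5,interpolation=cv2.INTER_CUBIC))
        g=c["img"]
print(get_obs()["contact_force"],get_obs()["contact_force"])
E
```

```text
scene olive [(796, [333.25, 280.87], [318, 265, 32, 32]), (766, [217.6, 205.79], [201, 192, 34, 30])]
scene green [(86, [234.12, 256.83], [230, 251, 9, 13])]
scene red [(128, [245.78, 288.86], [239, 272, 15, 29])]
scene olive [(796, [333.31, 280.94], [318, 265, 32, 32]), (765, [217.55, 205.76], [201, 192, 34, 29])]
scene green [(83, [234.2, 256.69], [230, 251, 9, 13])]
scene red [(131, [245.79, 289.03], [239, 271, 15, 31])]
top olive [(713, [414.2, 181.71], [399, 167, 31, 30]), (580, [289.43, 189.61], [276, 177, 28, 27])]
top green [(13, [366.62, 143.0], [365, 141, 4, 5])]
top red []
top olive [(712, [414.18, 181.72], [399, 167, 31, 30]), (580, [289.39, 189.55], [276, 177, 28, 27])]
top green [(16, [366.25, 143.44], [365, 141, 4, 6])]
top red []
[-0.65996293  0.82889178  0.2833728 ] [-0.65996293  0.82889178  0.2833728 ]
```

View pics/z1.png

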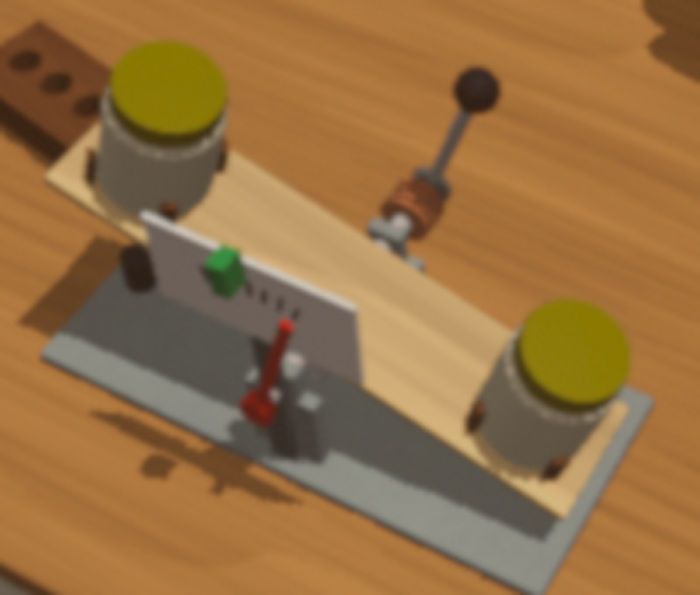

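The crop shows the dial with its scale, the green mark at full-frame (234,257), and the pointer tip at about (251,273). Both lids are clearly visible, and so is the knob at (306,206).

```bash
cat >> h.py <<'E'
Rx=lambda a:np.array([[1,0,0],[0,np.cos(a),-np.sin(a)],[0,np.sin(a),np.cos(a)]])
Rz=lambda a:np.array([[np.cos(a),-np.sin(a),0],[np.sin(a),np.cos(a),0],[0,0,1]])
PV=np.array([0,0,.1])
def world(p,s): return Rz(p[2])@np.asarray(s)+np.array([p[0],p[1],0])
def rock(p,s,th): return world(p,PV+Rx(th)@np.asarray(s))
E
python3 - <<'E'
from h import *
S=read_camera("scene");T=read_camera("top")
K=[]
for c,u,v in((S,306,206),(T,348,238)):
    w=c["img"][v-14:v+14,u-14:u+14].max(2); m=(w<75).astype(np.uint8); n,l,s,cc=cv2.connectedComponentsWithStats(m); i=1+np.argmax(s[1:,4]); K.append(cc[i]+[u-14,v-14]); print(K[-1],s[i])
obs=[(S,(333.28,280.9),'L'),(S,(217.57,205.78),'R'),(T,(289.4,189.6),'L'),(T,(414.2,181.7),'R'),(S,K[0],'K'),(T,K[1],'K'),(S,(234.15,256.76),'G'),(T,(366.4,143.2),'Gt')]
def pts(x):
    p=x[:3]; h=.130
    return dict(L=rock(p,[0,.17,h],-.3),R=rock(p,[0,-.17,h],-.3),K=rock(p,[-.14,0,.14],-.3),
      G=rock(p,[x[4],0,.147],x[3]),Gt=rock(p,[x[4],0,.151],x[3]))
def res(x):
    P=pts(x); return np.concatenate([proj(c,P[k])[0]-o for c,o,k in obs])
r=least_squares(res,[.6,-.05,0,0,.1],loss="soft_l1"); print(r.x.round(4)); print(r.fun.reshape(-1,2).round(2) if 0 else res(r.x).reshape(-1,2).round(2))
x=r.x
print("pivot",proj(S,world(x,[.1,0,.1])),"knob",world(x,[0,0,0]),pts(x)["K"])
for th in(-.3,):
  for xx in (.09,.1,.11,.12): print(xx,proj(S,rock(x,[xx,0,.128],th)).round(1))
E
```

```text
[305.66972477 205.65137615] [  8   8  12  13 109]
[347.70731707 237.65853659] [ 8  9 11 10 41]
[ 0.6884 -0.1051  0.0106  0.0492  0.1027]
[[-0.15 -0.52]
 [-0.15 -0.86]
 [-1.02 -0.77]
 [-0.88  0.02]
 [-1.81 -0.66]
 [-0.27  0.03]
 [-0.38  1.2 ]
 [-0.05  1.57]]
pivot [[243.89874471 294.80913475]] knob [ 0.68839164 -0.10512948  0.        ] [ 0.54796104 -0.06524268  0.23374711]
0.09 [[254.2 268.1]]
0.1 [[251.8 271.1]]
0.11 [[249.4 274.1]]
0.12 [[247.  277.2]]
```

Call:
{"name": "carry_out", "arguments": {
  "rows": "0 0 40 0; 20 -20 45 0; 30 -35 45 2.5; 35 -38 40 2.5; 35 -38 0 2.5; 35 -38 0 2.5; 35 -38 0 2.5; 35 -38 0 2.4; 35 -38 0 0; 25 -35 0 0",
  "claw": 85,
  "force": 25
}}

```text
t: 2.45
eef_pos: [0.4509, 0.3368, 0.3984]
tool_rot: [0.0, -0.004, 1.0, 0.0]
contact_force: [0.4, 1.0, 0.7]
gripper_width: 0.993
grasp_force: 0.0
```

Call:
{"name": "carry_out", "arguments": {
  "rows": "15 -45 0 0; 13 -50 0 0; 12 -50 0 0; 12 -50 0 0; 12 -50 0 0; 12 -50 0 0; 12 -45 0 0; 6 -30 0 0; 0 0 0 0; 0 0 0 0"
}}

```text
t: 3.7
eef_pos: [0.5434, -0.0302, 0.3982]
tool_rot: [-0.0, -0.006, 1.0, 0.0]
contact_force: [0.1, 1.1, -0.1]
gripper_width: 0.989
grasp_force: 0.0
```

Call:
{"name": "carry_out", "arguments": {
  "rows": "1.6 -18 0 0; 3 -17 0 0; 0 0 -30 0; 0 0 -35 0; 0 0 -35 0; 0 0 0 0"
}}

```text
t: 4.45
eef_pos: [0.5465, -0.0643, 0.296]
tool_rot: [-0.003, -0.006, 1.0, 0.0]
contact_force: [0.1, 0.1, 0.7]
gripper_width: 0.996
grasp_force: 0.0
```

```bash
python3 - <<'E'
from h import *
o=get_obs(); print(o["eef_pos"],o["contact_force"])
S=read_camera("scene");T=read_camera("top")
for c,x in((S,"scene"),(T,"top")): print(blobs(c["img"],"olive",(190,150,460,350)))
print(proj(S,[[.548,-.065,.234]]),[ (d["centre"],d["confidence"]) for d in place_of("scene","knob")])
a=S["img"][120:300,220:400];b=T["img"][150:300,270:450]
cv2.imwrite("pics/a2.png",np.hstack([cv2.resize(a,(400,400)),cv2.resize(b,(400,400))]))
E
```

```text
[ 0.54646071 -0.06428186  0.29604022] [0.10817241 0.13412711 0.66589481]
[(793, [333.3, 280.89], [318, 266, 32, 31]), (772, [217.57, 205.89], [201, 192, 34, 30])]
[(716, [414.25, 181.74], [399, 167, 31, 30]), (582, [289.45, 189.59], [276, 177, 28, 27])]
[[303.93611981 204.96086172]] [([303.5, 203.6], 0.88)]
```

View pics/a2.png

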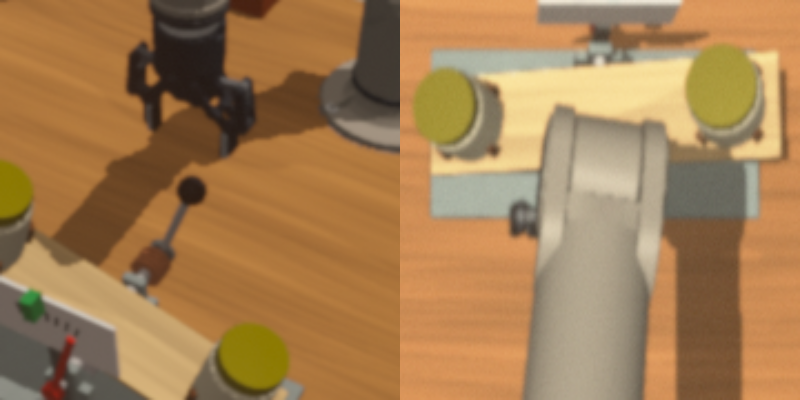

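The left half shows the open fingers straddling the knob from above. The knob is at about (306,206) in the full frame, and nothing else is close. Descending.

Call:
{"name": "carry_out", "arguments": {
  "rows": "0.8 0 -25 0; 0.8 0 -25 0; 0 -0.7 -20 0; 0 0 -15 0; 0 0 0 0"
}}

```text
t: 5.22
eef_pos: [0.5497, -0.0667, 0.2132]
tool_rot: [-0.0, -0.005, 1.0, 0.0]
contact_force: [-1.0, -0.1, 0.5]
gripper_width: 0.993
grasp_force: 0.0
```

Call:
{"name": "carry_out", "arguments": {
  "rows": "0 0 0 0; 0 0 0 0; 0 0 0 0; 0 0 0 0; 0 0 0 0; 0 0 0 0",
  "claw": 20,
  "force": 25
}}

```text
t: 5.98
eef_pos: [0.5499, -0.0668, 0.2138]
tool_rot: [0.0, -0.005, 1.0, 0.0]
contact_force: [-1.6, 1.7, 6.1]
gripper_width: 0.405
grasp_force: 24.6
```

```bash
python3 - <<'E'
from h import *
o=get_obs(); print(o["eef_pos"],o["contact_force"],o["gripper_width"]*85.4,o["grasp_force"])
S=read_camera("scene")
print(blobs(S["img"],"olive",(190,150,460,350)))
a=S["img"][130:330,180:380]
cv2.imwrite("pics/a3.png",cv2.resize(a,(600,600),interpolation=cv2.INTER_CUBIC))
E
```

```text
[ 0.54992505 -0.06678197  0.21375952] [-1.6498033   1.70260959  6.0767993 ] 34.56190598005941 24.640358984470367
[(794, [333.32, 280.91], [318, 266, 32, 31]), (773, [217.56, 205.88], [201, 192, 34, 29])]
```

View pics/a3.png

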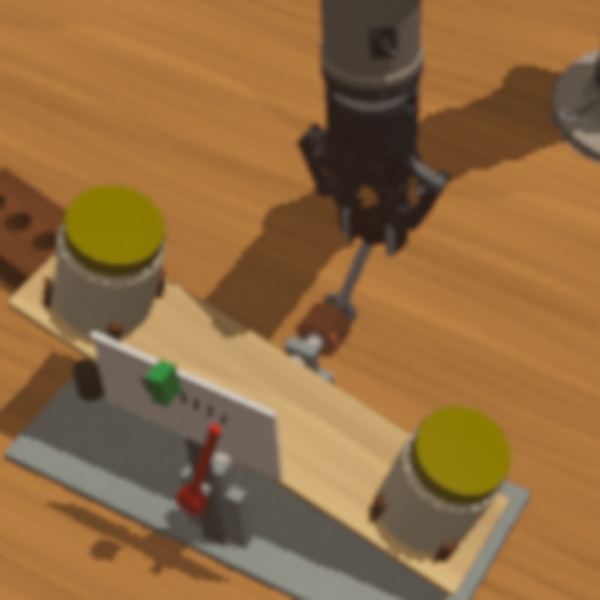

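The crop shows the fingers holding the knob at about (304,204), with the rocker still on its rest. Next I'll write the estimator and planner; I'll send the moves by hand.

```bash
cat > ctl.py <<'E'
# usage: ctl.py "rows executed" goal [rate] [nrows] : log the move, measure the tilt, estimate the state, propose next rows
import sys,json,os
from h import *
from scipy.interpolate import interp1d
P=[.6884,-.1051,.0106]; LAG=0.03; I,G,B,KS,KD=.074,1.41,.15,1.0,.03; DT=.005; TH0=-.3
LID0=np.array([333.30,280.90,217.57,205.86])
def model(S,th): return np.r_[proj(S,rock(P,[0,.17,.13],th))[0],proj(S,rock(P,[0,-.17,.13],th))[0]]
def measure(S):
    b=sorted(blobs(S["img"],"olive",(180,150,390,360),200),key=lambda q:-q[1][0])[:2]
    z=np.r_[b[0][1],b[1][1]]-LID0
    r=least_squares(lambda a:model(S,a[0])-model(S,TH0)-z,[0.]); return r.x[0],np.abs(r.fun).max()
def c_of(y): return -np.arcsin((y-P[1]-P[2]*(.5499-P[0]))/.14)
def y_of(c): return -.14*np.sin(c)+P[1]+P[2]*(.5499-P[0])
def sim(th,w,tau,tg,c):
    out=np.empty((len(tg),2)); cd=np.gradient(c,tg)
    for k in range(len(tg)):
        out[k]=th,w
        w+=DT*(G*th+tau+KS*(c[k]-th)+KD*(cd[k]-w)-B*w)/I; th+=DT*w
    return out
def main():
    rows,goal=sys.argv[1],float(sys.argv[2]); rate=float(sys.argv[3]) if len(sys.argv)>3 else .1; n=int(sys.argv[4]) if len(sys.argv)>4 else 4
    st=json.load(open("st.json")) if os.path.exists("st.json") else None
    o=get_obs()
    if st is None: st=dict(y=-.0668,z=.2138,kn=[[o["t"]-1,-.0668]],me=[],tau=0.,lift=0)
    r=np.array([[float(v) for v in q.split()] for q in rows.split(";")]) if rows.strip() else np.zeros((0,4))
    t=o["t"]-len(r)/8; st["kn"].append([t,st["y"]])
    for q in r: t+=1/8; st["y"]+=q[1]/1e3; st["z"]+=q[2]/1e3; st["kn"].append([t,st["y"]])
    for _ in range(2):
        t=get_obs()["t"]; S=read_camera("scene"); th,e=measure(S); st["me"].append([t,th]); 
        if e>1: print("bad residual",e)
    o2=get_obs(); now=o2["t"]; st["kn"].append([now,st["y"]])
    cnow=c_of(st["y"]); f=o["contact_force"]
    print(f"t={now:.2f} meas={[round(m[1],4) for m in st['me'][-4:]]} c_cmd={cnow:.3f} c_eef={c_of(o2['eef_pos'][1]):.3f} eef={o2['eef_pos'].round(4)} cmd z {st['z']:.4f} F={f.round(1)} grip={o['grasp_force']:.0f}")
    M=np.array(st["me"]); K=np.array(st["kn"])
    up=np.where(M[:,1]>-.288)[0]
    if M[-1,1]>-.288:
        lo=np.where(M[:,1]<=-.288)[0]; first=lo[-1]+1 if len(lo) else 0
        W=M[first:]; W=W[W[:,0]>now-2.2]; 
        tg=np.arange(W[0,0],now+DT/2,DT); c=c_of(np.interp(tg-LAG,K[:,0],K[:,1]))
        b0=sim(0,0,0,tg,c); un=[sim(*u,tg,0*c)for u in np.eye(3)]
        ix=np.round((W[:,0]-tg[0])/DT).astype(int).clip(0,len(tg)-1)
        A=np.c_[un[0][ix,0],un[1][ix,0],un[2][ix,0]]/.003; y=(W[:,1]-b0[ix,0])/.003
        s=.1 if not st["lift"] else .03
        A=np.r_[A,[[0,0,1/s],[0,.2/s,0]]]; y=np.r_[y,st["tau"]/s,0]
        x=np.linalg.lstsq(A,y,rcond=None)[0]; end=b0[-1]+sum(x[i]*un[i][-1] for i in range(3)); th,w=end; tau=x[2]
        if len(W)>=4: st["tau"]=tau; st["lift"]=1
        print(f"est th={th:.4f} w={w:.4f} tau={tau:.4f} rms={np.std(A[:-2]@x-y[:-2])*.003:.4f} n={len(W)}")
        N=20; tg=np.arange(0,N/8+DT/2,DT); kt=np.arange(N+1)/8
        def ct(v): return np.interp(tg-LAG,kt,v)
        e0=np.r_[1,np.zeros(N)]*cnow; free=sim(th,w,tau,tg,ct(e0))
        U=[sim(0,0,0,tg,ct(np.eye(N+1)[i+1])) for i in range(N)]
        ref=goal+np.sign(th-goal)*np.maximum(abs(th-goal)-rate*tg,0); wr=np.gradient(ref,tg)
        sl=slice(20,None,10); A=[];y=[]
        A.append(np.array([u[sl,0] for u in U]).T/.03); y.append((ref-free[:,0])[sl]/.03)
        A.append(np.array([u[sl,1] for u in U]).T/.15); y.append((wr-free[:,1])[sl]/.15)
        A.append(np.array([[u[-1,1],u[-1,0]] for u in U]).T/.003); y.append(np.r_[wr[-1]-free[-1,1],ref[-1]-free[-1,0]]/.003)
        D=np.diff(np.eye(N+1),axis=0); A.append(D[:,1:]/.03); y.append(-D[:,0]*cnow/.03)
        v=np.linalg.lstsq(np.vstack(A),np.concatenate(y),rcond=None)[0]; v=np.r_[cnow,v]
        pr=sim(th,w,tau,tg,ct(v))
        print("pred th:",pr[::25,0].round(3)[:9],"maxw",abs(pr[:,1]).max().round(3)); print("c plan",v[:8].round(3))
    else: v=np.linspace(cnow,goal,n+1)   # on the rest: goal is read as a crank angle
    yy=y_of(v[:n+1]); zz=.2138+.14*(np.cos(v[:n+1])-np.cos(-.288))
    ay=np.diff(np.r_[st["y"],yy[1:]])*1e3; az=np.diff(np.r_[st["z"],zz[1:]])*1e3
    print("ROWS","; ".join(f"{0:g} {a:.1f} {b:.1f} 0" for a,b in zip(ay,az)))
    json.dump(st,open("st.json","w"))
    return S
if __name__=="__main__": main()
E
python3 ctl.py "" -0.1 0.1 6
```

```text
t=6.12 meas=[np.float64(-0.2992), np.float64(-0.2994)] c_cmd=-0.288 c_eef=-0.288 eef=[ 0.5499 -0.0667  0.2138] cmd z 0.2138 F=[-2.3  0.6  5.8] grip=25
ROWS 0 -4.2 1.2 0; 0 -4.3 1.0 0; 0 -4.3 0.9 0; 0 -4.3 0.8 0; 0 -4.3 0.6 0; 0 -4.4 0.5 0
```

Call:
{"name": "carry_out", "arguments": {
  "rows": "0 -4.2 1.2 0; 0 -4.3 1.0 0; 0 -4.3 0.9 0; 0 -4.3 0.8 0; 0 -4.3 0.6 0; 0 -4.4 0.5 0"
}}

```text
t: 6.88
eef_pos: [0.5503, -0.0908, 0.2186]
tool_rot: [0.0, -0.006, 1.0, 0.001]
contact_force: [0.5, 6.6, 6.9]
gripper_width: 0.401
grasp_force: 25.3
```

```bash
python3 ctl.py "0 -4.2 1.2 0; 0 -4.3 1.0 0; 0 -4.3 0.9 0; 0 -4.3 0.8 0; 0 -4.3 0.6 0; 0 -4.4 0.5 0" -0.04 0.1 4
```

```text
t=6.97 meas=[-0.2992, -0.2994, np.float64(-0.2996), np.float64(-0.2998)] c_cmd=-0.100 c_eef=-0.106 eef=[ 0.5504 -0.0918  0.2186] cmd z 0.2188 F=[0.5 6.6 6.9] grip=25
ROWS 0 -2.1 0.3 0; 0 -2.1 0.2 0; 0 -2.1 0.1 0; 0 -2.1 0.1 0
```

Call:
{"name": "carry_out", "arguments": {
  "rows": "0 -2.1 0.3 0; 0 -2.1 0.2 0; 0 -2.1 0.1 0; 0 -2.1 0.1 0"
}}

```text
t: 7.48
eef_pos: [0.5504, -0.0995, 0.2192]
tool_rot: [0.001, -0.006, 1.0, 0.001]
contact_force: [2.1, 6.7, 4.3]
gripper_width: 0.406
grasp_force: 25.3
```

```bash
sed -i 's/LAG=0.03/LAG=0.05/' ctl.py; python3 ctl.py "0 -2.1 0.3 0; 0 -2.1 0.2 0; 0 -2.1 0.1 0; 0 -2.1 0.1 0" 0.02 0.1 4
```

```text
t=7.58 meas=[-0.2996, -0.2998, np.float64(-0.2991), np.float64(-0.2997)] c_cmd=-0.040 c_eef=-0.047 eef=[ 0.5504 -0.1     0.2193] cmd z 0.2195 F=[2.1 6.7 4.3] grip=25
ROWS 0 -2.1 0.0 0; 0 -2.1 0.0 0; 0 -2.1 0.0 0; 0 -2.1 -0.0 0
```

Call:
{"name": "carry_out", "arguments": {
  "rows": "0 -2.1 0.0 0; 0 -2.1 0.0 0; 0 -2.1 0.0 0; 0 -2.1 0 0"
}}

```text
t: 8.07
eef_pos: [0.5505, -0.1079, 0.2194]
tool_rot: [0.001, -0.006, 1.0, 0.001]
contact_force: [2.0, 4.5, 2.5]
gripper_width: 0.405
grasp_force: 25.3
```

```bash
python3 ctl.py "0 -2.1 0.0 0; 0 -2.1 0.0 0; 0 -2.1 0.0 0; 0 -2.1 0.0 0" 0.08 0.1 4
```

```text
t=8.18 meas=[-0.2991, -0.2997, np.float64(-0.2987), np.float64(-0.2996)] c_cmd=0.020 c_eef=0.013 eef=[ 0.5505 -0.1084  0.2192] cmd z 0.2195 F=[2.  4.5 2.5] grip=25
ROWS 0 -2.1 -0.0 0; 0 -2.1 -0.1 0; 0 -2.1 -0.1 0; 0 -2.1 -0.2 0
```

Call:
{"name": "carry_out", "arguments": {
  "rows": "0 -2.1 0 0; 0 -2.1 -0.1 0; 0 -2.1 -0.1 0; 0 -2.1 -0.2 0"
}}

```text
t: 8.68
eef_pos: [0.5505, -0.1162, 0.2188]
tool_rot: [0.001, -0.006, 1.0, 0.001]
contact_force: [3.5, 5.2, 1.4]
gripper_width: 0.399
grasp_force: 25.3
```

```bash
python3 ctl.py "0 -2.1 0.0 0; 0 -2.1 -0.1 0; 0 -2.1 -0.1 0; 0 -2.1 -0.2 0" 0.12 0.1 3
```

```text
t=8.78 meas=[-0.2987, -0.2996, np.float64(-0.2998), np.float64(-0.2988)] c_cmd=0.080 c_eef=0.072 eef=[ 0.5505 -0.1167  0.2187] cmd z 0.2191 F=[3.5 5.2 1.4] grip=25
ROWS 0 -1.8 -0.1 0; 0 -1.8 -0.2 0; 0 -1.8 -0.2 0
```

Call:
{"name": "carry_out", "arguments": {
  "rows": "0 -1.8 -0.1 0; 0 -1.8 -0.2 0; 0 -1.8 -0.2 0"
}}

```text
t: 9.15
eef_pos: [0.5506, -0.1217, 0.2184]
tool_rot: [0.001, -0.006, 1.0, 0.001]
contact_force: [1.3, 5.6, 3.9]
gripper_width: 0.404
grasp_force: 25.5
```

```bash
python3 ctl.py "0 -1.8 -0.1 0; 0 -1.8 -0.2 0; 0 -1.8 -0.2 0" 0.16 0.1 3
```

```text
t=9.25 meas=[-0.2998, -0.2988, np.float64(-0.2991), np.float64(-0.2994)] c_cmd=0.119 c_eef=0.110 eef=[ 0.5506 -0.1219  0.2183] cmd z 0.2186 F=[1.3 5.6 3.9] grip=26
ROWS 0 -1.9 -0.3 0; 0 -1.9 -0.3 0; 0 -1.9 -0.3 0
```

Call:
{"name": "carry_out", "arguments": {
  "rows": "0 -1.9 -0.3 0; 0 -1.9 -0.3 0; 0 -1.9 -0.3 0"
}}

```text
t: 9.62
eef_pos: [0.5506, -0.1273, 0.2174]
tool_rot: [0.001, -0.006, 1.0, 0.001]
contact_force: [1.5, 6.5, 4.6]
gripper_width: 0.406
grasp_force: 25.7
```

```bash
python3 ctl.py "0 -1.9 -0.3 0; 0 -1.9 -0.3 0; 0 -1.9 -0.3 0" 0.20 0.1 3
```

```text
t=9.72 meas=[-0.2991, -0.2994, np.float64(-0.2993), np.float64(-0.2989)] c_cmd=0.160 c_eef=0.149 eef=[ 0.5506 -0.1274  0.2174] cmd z 0.2177 F=[1.5 6.5 4.6] grip=26
ROWS 0 -1.8 -0.2 0; 0 -1.8 -0.3 0; 0 -1.8 -0.4 0
```

Call:
{"name": "carry_out", "arguments": {
  "rows": "0 -1.8 -0.2 0; 0 -1.8 -0.3 0; 0 -1.8 -0.4 0"
}}

```text
t: 10.1
eef_pos: [0.5506, -0.1326, 0.2166]
tool_rot: [0.001, -0.006, 1.0, 0.001]
contact_force: [2.6, 5.3, 1.9]
gripper_width: 0.407
grasp_force: 25.4
```

```bash
python3 ctl.py "0 -1.8 -0.2 0; 0 -1.8 -0.3 0; 0 -1.8 -0.4 0" 0.24 0.1 3
```

```text
t=10.20 meas=[-0.2993, -0.2989, np.float64(-0.2982), np.float64(-0.2974)] c_cmd=0.199 c_eef=0.190 eef=[ 0.5506 -0.133   0.2164] cmd z 0.2168 F=[2.6 5.3 1.9] grip=25
ROWS 0 -1.9 -0.4 0; 0 -1.8 -0.4 0; 0 -1.8 -0.4 0
```

Call:
{"name": "carry_out", "arguments": {
  "rows": "0 -1.5 -0.3 0; 0 -1.0 -0.2 0"
}}

```text
t: 10.45
eef_pos: [0.5506, -0.135, 0.2161]
tool_rot: [0.001, -0.006, 1.0, 0.001]
contact_force: [1.0, 5.7, 6.0]
gripper_width: 0.403
grasp_force: 25.7
```

```bash
python3 ctl.py "0 -1.5 -0.3 0; 0 -1.0 -0.2 0" 0.24 0.1 3
```

```text
t=10.55 meas=[-0.2982, -0.2974, np.float64(-0.2874), np.float64(-0.2846)] c_cmd=0.218 c_eef=0.206 eef=[ 0.5506 -0.1352  0.2161] cmd z 0.2163 F=[1.  5.7 6. ] grip=26
est th=-0.2788 w=0.1399 tau=0.0003 rms=0.0000 n=2
pred th: [-0.279 -0.255 -0.233 -0.218 -0.21  -0.204 -0.197 -0.188 -0.178] maxw 0.21
c plan [0.218 0.108 0.075 0.077 0.089 0.098 0.101 0.098]
ROWS 0 15.1 2.4 0; 0 4.6 0.4 0; 0 -0.3 -0.0 0
```

```bash
sed -i 's/-\.288)\[0\]/-.2984)[0]/g' ctl.py; python3 - <<'E'
import json; s=json.load(open("st.json")); s["tau"]=-.075; s["lift"]=1; json.dump(s,open("st.json","w"))
E
python3 ctl.py "" 0.049 0.12 4
```

```text
t=10.65 meas=[-0.2874, -0.2846, np.float64(-0.282), np.float64(-0.2761)] c_cmd=0.218 c_eef=0.206 eef=[ 0.5506 -0.1352  0.2161] cmd z 0.2163 F=[1.3 6.1 5.1] grip=26
est th=-0.2719 w=0.1012 tau=-0.0716 rms=0.0005 n=6
pred th: [-0.272 -0.258 -0.242 -0.227 -0.211 -0.196 -0.181 -0.167 -0.152] maxw 0.126
c plan [0.218 0.202 0.191 0.184 0.178 0.172 0.166 0.161]
ROWS 0 2.1 0.4 0; 0 1.5 0.3 0; 0 1.1 0.2 0; 0 0.8 0.2 0
```

Good fit (rms 0.0005). Following the plan.

Call:
{"name": "carry_out", "arguments": {
  "rows": "0 2.1 0.4 0; 0 1.5 0.3 0; 0 1.1 0.2 0; 0 0.8 0.2 0"
}}

```text
t: 11.15
eef_pos: [0.5506, -0.1319, 0.2168]
tool_rot: [0.001, -0.005, 1.0, -0.001]
contact_force: [6.2, 1.1, -1.6]
gripper_width: 0.403
grasp_force: 25.4
```

```bash
python3 ctl.py "0 2.1 0.4 0; 0 1.5 0.3 0; 0 1.1 0.2 0; 0 0.8 0.2 0" 0.049 0.12 4
```

```text
t=11.25 meas=[-0.282, -0.2761, np.float64(-0.1965), np.float64(-0.185)] c_cmd=0.178 c_eef=0.182 eef=[ 0.5506 -0.1319  0.2168] cmd z 0.2174 F=[ 6.2  1.1 -1.6] grip=25
est th=-0.1782 w=0.1699 tau=-0.0659 rms=0.0011 n=8
pred th: [-0.178 -0.157 -0.138 -0.123 -0.11  -0.098 -0.086 -0.072 -0.058] maxw 0.176
c plan [0.178 0.137 0.125 0.125 0.127 0.127 0.124 0.119]
ROWS 0 5.6 0.9 0; 0 1.6 0.2 0; 0 0.0 0.0 0; 0 -0.3 -0.0 0
```

Call:
{"name": "carry_out", "arguments": {
  "rows": "0 6 0.9 0; 0 1.6 0.2 0"
}}

```text
t: 11.5
eef_pos: [0.5503, -0.1253, 0.2182]
tool_rot: [0.001, -0.005, 1.0, -0.001]
contact_force: [4.7, -2.8, 1.9]
gripper_width: 0.403
grasp_force: 25.4
```

```bash
python3 - <<'E'
import json; s=json.load(open("st.json")); s["off"]=[[6,-.002],[6.9,-.006],[8,-.007],[9.2,-.009],[10.2,-.010],[10.65,-.012],[10.85,.002],[11.2,.004]]; json.dump(s,open("st.json","w"))
t=open("ctl.py").read()
t=t.replace("""    cnow=c_of(st["y"]); f""","""    off=c_of((o["eef_pos"][1]+o2["eef_pos"][1])/2 if not len(r) or abs(r[-1,1])<1 else o2["eef_pos"][1])-c_of(st["y"]); st["off"].append([now-.05,off]); OF=np.array(st["off"])
    cnow=c_of(st["y"]); f""")
t=t.replace("c=c_of(np.interp(tg-LAG,K[:,0],K[:,1]))","c=c_of(np.interp(tg-LAG,K[:,0],K[:,1]))+np.interp(tg,OF[:,0],OF[:,1])")
t=t.replace("return np.interp(tg-LAG,kt,v)","return np.interp(tg-LAG,kt,v)+OFS")
t=t.replace("        def ct(v)","        OFS=off\n        def ct(v)").replace("free=sim(th,w,tau,tg,ct(e0))","free=sim(th,w,tau,tg,ct(e0))\n        OFS=0")
t=t.replace("pr=sim(","OFS=off; pr=sim(")
open("ctl.py","w").write(t)
E
python3 ctl.py "0 6 0.9 0; 0 1.6 0.2 0" 0.049 0.12 3
```

```text
t=11.60 meas=[-0.1965, -0.185, np.float64(-0.1157), np.float64(-0.1042)] c_cmd=0.123 c_eef=0.134 eef=[ 0.5503 -0.1252  0.2182] cmd z 0.2185 F=[ 4.7 -2.8  1.9] grip=25
est th=-0.0960 w=0.2036 tau=-0.0573 rms=0.0018 n=10
pred th: [-0.096 -0.071 -0.051 -0.037 -0.025 -0.014 -0.002  0.011  0.024] maxw 0.205
c plan [0.123 0.073 0.063 0.067 0.073 0.074 0.069 0.059]
ROWS 0 6.9 0.7 0; 0 1.5 0.1 0; 0 -0.6 -0.0 0
```

Call:
{"name": "carry_out", "arguments": {
  "rows": "0 8.5 0.8 0; 0 2 0.1 0"
}}

```text
t: 11.85
eef_pos: [0.5498, -0.1149, 0.2193]
tool_rot: [0.0, -0.005, 1.0, -0.001]
contact_force: [2.0, -3.6, 7.1]
gripper_width: 0.401
grasp_force: 25.6
```

```bash
sed -i 's/else .03$/else .08/; s/now-2.2/now-1.5/' ctl.py; python3 ctl.py "0 8.5 0.8 0; 0 2 0.1 0" 0.049 0.12 3
```

```text
t=11.95 meas=[-0.1157, -0.1042, np.float64(-0.0299), np.float64(-0.018)] c_cmd=0.047 c_eef=0.057 eef=[ 0.5498 -0.1146  0.2194] cmd z 0.2194 F=[ 2.  -3.6  7.1] grip=26
est th=-0.0139 w=0.1423 tau=-0.0469 rms=0.0029 n=9
pred th: [-0.014  0.002  0.016  0.029  0.039  0.046  0.049  0.05   0.05 ] maxw 0.142
c plan [0.047 0.05  0.042 0.028 0.014 0.009 0.009 0.012]
ROWS 0 -0.3 -0.0 0; 0 1.1 0.0 0; 0 2.0 0.1 0
```

Call:
{"name": "carry_out", "arguments": {
  "rows": "0 7 0 0; 0 2.5 0 0"
}}

```text
t: 12.2
eef_pos: [0.5495, -0.1048, 0.2191]
tool_rot: [0.0, -0.005, 1.0, -0.001]
contact_force: [2.8, -3.4, 1.3]
gripper_width: 0.407
grasp_force: 25.5
```

```bash
sed -i 's/now-1.5/now-1.0/; s/^        A=np.r_\[A,\[\[0,0,1\/s\],\[0,.2\/s,0\]\]\]/        A=np.r_[A,[[0,0,1\/s],[0,.01,0]]]/' ctl.py; python3 ctl.py "0 7 0 0; 0 2.5 0 0" 0.049 0.12 2; python3 - <<'E'
import json; s=json.load(open("st.json")); print([[round(a,3),round(b,4)] for a,b in s["me"][-14:]]); print([[round(a,3),round(b,4)] for a,b in s["off"][-8:]])
E
```

```text
t=12.30 meas=[-0.0299, -0.018, np.float64(0.0357), np.float64(0.0422)] c_cmd=-0.020 c_eef=-0.016 eef=[ 0.5494 -0.1043  0.2189] cmd z 0.2194 F=[ 2.8 -3.4  1.3] grip=26
est th=0.0452 w=0.0629 tau=-0.0225 rms=0.0005 n=6
pred th: [0.045 0.05  0.051 0.051 0.05  0.049 0.049 0.049 0.049] maxw 0.063
c plan [-0.02  -0.015 -0.009 -0.004 -0.002 -0.001 -0.001 -0.001]
ROWS 0 -0.7 0.2 0; 0 -0.9 0.0 0
[[10.1, -0.2982], [10.15, -0.2974], [10.45, -0.2874], [10.5, -0.2846], [10.55, -0.282], [10.6, -0.2761], [11.15, -0.1965], [11.2, -0.185], [11.5, -0.1157], [11.55, -0.1042], [11.85, -0.0299], [11.9, -0.018], [12.2, 0.0357], [12.25, 0.0422]]
[[9.2, -0.009], [10.2, -0.01], [10.65, -0.012], [10.85, 0.002], [11.2, 0.004], [11.55, 0.011], [11.9, 0.0101], [12.25, 0.0043]]
```

Call:
{"name": "carry_out", "arguments": {
  "rows": "0 0.5 0.1 0; 0 -0.8 0 0"
}}

```text
t: 12.55
eef_pos: [0.5495, -0.1044, 0.2189]
tool_rot: [-0.0, -0.005, 1.0, 0.0]
contact_force: [1.0, -3.9, 5.4]
gripper_width: 0.404
grasp_force: 25.7
```

```bash
python3 ctl.py "0 0.5 0.1 0; 0 -0.8 0 0" 0.049 0.12 3
```

```text
t=12.65 meas=[0.0357, 0.0422, np.float64(0.0669), np.float64(0.0698)] c_cmd=-0.018 c_eef=-0.015 eef=[ 0.5495 -0.1044  0.219 ] cmd z 0.2195 F=[ 1.  -3.9  5.4] grip=26
est th=0.0723 w=0.0518 tau=-0.0063 rms=0.0008 n=6
pred th: [0.072 0.078 0.078 0.072 0.064 0.058 0.053 0.05  0.049] maxw 0.062
c plan [-0.018 -0.063 -0.059 -0.042 -0.026 -0.017 -0.013 -0.013]
ROWS 0 6.3 -0.2 0; 0 -0.5 0.0 0; 0 -2.4 0.1 0
```

Call:
{"name": "carry_out", "arguments": {
  "rows": "0 6.5 -0.2 0; 0 0 0 0"
}}

```text
t: 12.9
eef_pos: [0.5494, -0.0975, 0.2185]
tool_rot: [-0.0, -0.005, 1.0, 0.0]
contact_force: [1.5, -3.5, 4.0]
gripper_width: 0.405
grasp_force: 25.7
```

```bash
python3 ctl.py "0 6.5 -0.2 0; 0 0 0 0" 0.049 0.12 3
```

```text
t=13.00 meas=[0.0669, 0.0698, np.float64(0.0809), np.float64(0.0796)] c_cmd=-0.065 c_eef=-0.063 eef=[ 0.5494 -0.0977  0.2186] cmd z 0.2193 F=[ 1.5 -3.5  4. ] grip=26
est th=0.0771 w=-0.0567 tau=-0.0028 rms=0.0001 n=6
pred th: [0.077 0.068 0.058 0.052 0.048 0.047 0.048 0.048 0.049] maxw 0.082
c plan [-0.065 -0.036 -0.016 -0.009 -0.01  -0.013 -0.016 -0.017]
ROWS 0 -4.1 0.2 0; 0 -2.8 0.1 0; 0 -0.9 0.0 0
```

Call:
{"name": "carry_out", "arguments": {
  "rows": "0 -3.9 0.2 0; 0 -2.7 0.1 0"
}}

```text
t: 13.25
eef_pos: [0.5494, -0.1024, 0.2188]
tool_rot: [-0.0, -0.005, 1.0, 0.002]
contact_force: [-0.2, 4.0, 4.6]
gripper_width: 0.405
grasp_force: 25.9
```

```bash
python3 ctl.py "0 -3.9 0.2 0; 0 -2.7 0.1 0" 0.049 0.12 3
```

```text
t=13.35 meas=[0.0809, 0.0796, np.float64(0.0606), np.float64(0.0566)] c_cmd=-0.018 c_eef=-0.028 eef=[ 0.5494 -0.1026  0.2188] cmd z 0.2196 F=[-0.2  4.   4.6] grip=26
est th=0.0538 w=-0.0600 tau=0.0012 rms=0.0002 n=6
pred th: [0.054 0.047 0.044 0.043 0.044 0.046 0.048 0.048 0.049] maxw 0.06
c plan [-0.018  0.002  0.005 -0.    -0.005 -0.009 -0.011 -0.012]
ROWS 0 -2.8 -0.0 0; 0 -0.3 -0.0 0; 0 0.7 0.0 0
```

Call:
{"name": "carry_out", "arguments": {
  "rows": "0 -2.8 0 0; 0 -0.3 0 0; 0 0.7 0 0"
}}

```text
t: 13.72
eef_pos: [0.5496, -0.1067, 0.2188]
tool_rot: [-0.0, -0.005, 1.0, -0.0]
contact_force: [0.7, 3.0, 1.5]
gripper_width: 0.405
grasp_force: 25.8
```

```bash
cat >> ctl.py <<'E'
E
sed -i 's/^    return S$/    cv2.imwrite("last.png",S["img"]); return S/' ctl.py; cat > mk.py <<'E'
from h import *
def plane(c,uv,x,P=[.6884,-.1051,.0106]):
    W=c["world_to_cam"]; R=W[:3,:3]; t=W[:3,3]; f=240/np.tan(np.radians(c["fov_y"])/2)
    uv=np.atleast_2d(uv); d=np.c_[(uv[:,0]-c["cx"])/f,-(uv[:,1]-c["cy"])/f,-np.ones(len(uv))]@R; o=-R.T@t
    Q=Rz(P[2]).T; o=Q@(o-np.array([P[0],P[1],0])); d=d@Q.T
    s=(x-o[0])/d[:,0]; p=o+d*s[:,None]; return p[:,1],p[:,2]-.1
def angles(c,img,x=.104):
    hsv=cv2.cvtColor(img,cv2.COLOR_BGR2HSV)
    out={}
    for n,m in (("red",cv2.inRange(hsv,(0,150,60),(8,255,255))|cv2.inRange(hsv,(172,150,60),(180,255,255))),("green",cv2.inRange(hsv,*HSV["green"]))):
        k=np.zeros_like(m);k[235:310,215:275]=1; v,u=np.nonzero(m*k); y,z=plane(c,np.c_[u,v],x); r=np.hypot(y,z); a=np.arctan2(-y,z)
        if n=="red": s=(r>.09)&(r<.135)
        else: s=r>0
        out[n]=(a[s].mean().round(4),a[s].std().round(3),r[s].min().round(3),r[s].max().round(3),int(s.sum()))
    return out
E
python3 ctl.py "0 -2.8 0 0; 0 -0.3 0 0; 0 0.7 0 0" 0.049 0.12 3
python3 - <<'E'
from mk import *
c=read_camera("scene"); a=cv2.imread("last.png"); b=cv2.imread("pics/scene0.png")
for x in(.095,.104,.112):
    print(x,angles(c,a,x),angles(c,b,x))
cv2.imwrite("pics/a4.png",cv2.resize(c["img"][235:315,205:290],None,fx=7,fy=7,interpolation=cv2.INTER_CUBIC))
E
```

```text
t=13.82 meas=[0.0606, 0.0566, np.float64(0.0405), np.float64(0.0403)] c_cmd=-0.000 c_eef=0.001 eef=[ 0.5496 -0.1066  0.2188] cmd z 0.2196 F=[0.7 3.  1.5] grip=26
est th=0.0416 w=0.0229 tau=-0.0032 rms=0.0003 n=6
pred th: [0.042 0.045 0.049 0.05  0.051 0.05  0.05  0.049 0.049] maxw 0.032
c plan [-0.    -0.017 -0.023 -0.023 -0.022 -0.02  -0.018 -0.018]
ROWS 0 2.3 -0.1 0; 0 0.8 -0.0 0; 0 0.1 -0.0 0
0.095 {'red': (np.float64(0.121), np.float64(0.026), np.float64(0.091), np.float64(0.107), 13), 'green': (np.float64(0.0939), np.float64(0.053), np.float64(0.115), np.float64(0.166), 85)} {'red': (np.float64(-0.2865), np.float64(0.022), np.float64(0.091), np.float64(0.116), 17), 'green': (np.float64(0.0924), np.float64(0.053), np.float64(0.116), np.float64(0.166), 83)}
0.104 {'red': (np.float64(0.0303), np.float64(0.024), np.float64(0.09), np.float64(0.122), 24), 'green': (np.float64(0.0297), np.float64(0.045), np.float64(0.129), np.float64(0.18), 85)} {'red': (np.float64(-0.3124), np.float64(0.018), np.float64(0.091), np.float64(0.132), 26), 'green': (np.float64(0.0284), np.float64(0.045), np.float64(0.13), np.float64(0.18), 83)}
0.112 {'red': (np.float64(-0.0456), np.float64(0.03), np.float64(0.091), np.float64(0.134), 35), 'green': (np.float64(-0.0181), np.float64(0.039), np.float64(0.142), np.float64(0.193), 85)} {'red': (np.float64(-0.3297), np.float64(0.017), np.float64(0.091), np.float64(0.134), 25), 'green': (np.float64(-0.0192), np.float64(0.039), np.float64(0.143), np.float64(0.193), 83)}
```

View pics/a4.png

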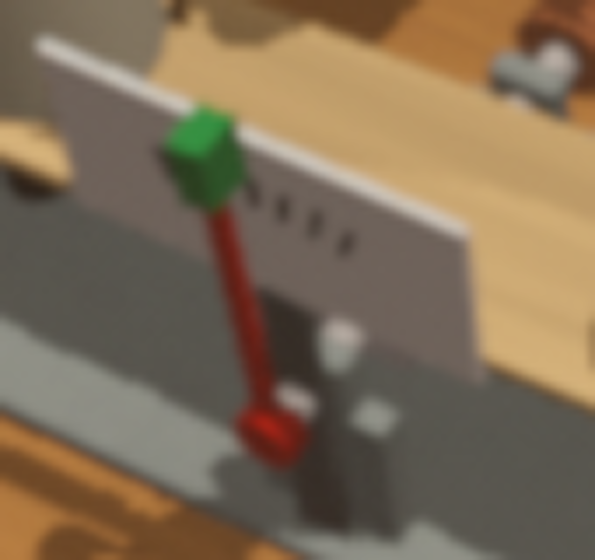

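The crop shows the pointer (t≈13.8, tilt ≈0.042) reaching the lower end of the green block at full-frame (235,263). It is essentially aligned, perhaps 0.01 rad short. I'll refine the mark angle offline by fitting the block's silhouette.

```bash
python3 - <<'E'
from mk import *
from scipy.optimize import differential_evolution
import pickle
P=[.6884,-.1051,.0106]
c=dict(np.load("cam.npz")) if 0 else None
import station
c=read_camera("scene")
b=cv2.imread("last.png"); hsv=cv2.cvtColor(b,cv2.COLOR_BGR2HSV)
SC=8; u0,v0,n=222,240,28
m=cv2.inRange(hsv,(45,90,40),(85,255,255))[v0:v0+n,u0:u0+n].astype(np.float32)/255
def ren(x):
    a,xc,D,L,du,dv=x; q=[]
    for s in(-1,1):
        for t in(0,1):
            for w in(-.007,.007): q.append(rock(P,[xc+s*D/2,w,.137+t*L],a))
    uv=proj(c,q)+[du,dv]; h=cv2.convexHull(((uv-[u0,v0]+.5)*SC).astype(np.float32)); I=np.zeros((n*SC,n*SC),np.uint8); cv2.fillConvexPoly(I,h.astype(np.int32),1)
    return cv2.resize(I.astype(np.float32),(n,n),interpolation=cv2.INTER_AREA)
for xc in(.095,.1,.103,.106):
    f=lambda y:((ren([y[0],xc,y[1],y[2],y[3],y[4]])-m)**2).sum()+.5*(y[3]**2+y[4]**2)
    r=differential_evolution(f,[(-.1,.12),(.004,.03),(.01,.035),(-2,2),(-2,2)],seed=1,maxiter=60,tol=1e-4); print(xc,r.x.round(4),round(r.fun,2))
E
python3 ctl.py "" 0.049 0.12 3
```

```text
0.095 [ 0.0424  0.0158  0.0268 -1.8344  1.9889] 9.97
0.1 [ 0.0487  0.0156  0.0273 -0.2653  0.8986] 5.83
0.103 [ 0.04    0.0154  0.0282  0.0535 -0.0107] 5.51
0.106 [ 0.0321  0.0153  0.029   0.4096 -0.954 ] 6.27
t=14.03 meas=[0.0405, 0.0403, np.float64(0.0419), np.float64(0.0426)] c_cmd=-0.000 c_eef=0.001 eef=[ 0.5496 -0.1066  0.2188] cmd z 0.2196 F=[ 1.7  2.3 -0. ] grip=26
est th=0.0440 w=0.0254 tau=-0.0082 rms=0.0003 n=6
pred th: [0.044 0.048 0.05  0.051 0.051 0.05  0.05  0.049 0.049] maxw 0.03
c plan [-0.    -0.015 -0.019 -0.019 -0.016 -0.014 -0.013 -0.013]
ROWS 0 2.1 -0.1 0; 0 0.6 -0.0 0; 0 -0.1 0.0 0
```

Call:
{"name": "carry_out", "arguments": {
  "rows": "0 2.4 -0.1 0; 0 0.7 0 0; 0 -0.1 0 0"
}}

```text
t: 14.4
eef_pos: [0.5496, -0.1044, 0.2189]
tool_rot: [0.0, -0.005, 1.0, -0.001]
contact_force: [2.8, -1.4, -2.4]
gripper_width: 0.404
grasp_force: 25.7
```

```bash
python3 ctl.py "0 2.4 -0.1 0; 0 0.7 0 0; 0 -0.1 0 0" 0.045 0.12 3
```

```text
t=14.50 meas=[0.0419, 0.0426, np.float64(0.05), np.float64(0.0509)] c_cmd=-0.022 c_eef=-0.016 eef=[ 0.5496 -0.1043  0.2189] cmd z 0.2195 F=[ 2.8 -1.4 -2.4] grip=26
est th=0.0504 w=-0.0030 tau=-0.0087 rms=0.0003 n=6
pred th: [0.05  0.05  0.049 0.047 0.046 0.046 0.045 0.045 0.045] maxw 0.01
c plan [-0.022 -0.021 -0.019 -0.017 -0.016 -0.015 -0.015 -0.016]
ROWS 0 -0.1 0.0 0; 0 -0.3 0.0 0; 0 -0.3 0.0 0
```

Call:
{"name": "carry_out", "arguments": {
  "rows": "0 0.3 0 0; 0 -0.2 0 0; 0 -0.2 0 0"
}}

```text
t: 14.88
eef_pos: [0.5496, -0.1039, 0.2189]
tool_rot: [0.0, -0.005, 1.0, -0.0]
contact_force: [3.7, -2.3, -2.9]
gripper_width: 0.401
grasp_force: 25.7
```

```bash
python3 ctl.py "0 0.3 0 0; 0 -0.2 0 0; 0 -0.2 0 0" 0.046 0.12 3
```

```text
t=14.97 meas=[0.05, 0.0509, np.float64(0.0511), np.float64(0.0498)] c_cmd=-0.021 c_eef=-0.019 eef=[ 0.5497 -0.1039  0.2189] cmd z 0.2195 F=[ 3.7 -2.3 -2.9] grip=26
est th=0.0488 w=-0.0233 tau=-0.0095 rms=0.0001 n=4
pred th: [0.049 0.046 0.044 0.043 0.044 0.044 0.045 0.046 0.046] maxw 0.026
c plan [-0.021 -0.007 -0.004 -0.006 -0.008 -0.011 -0.012 -0.012]
ROWS 0 -1.9 0.1 0; 0 -0.4 0.0 0; 0 0.2 -0.0 0
```

Call:
{"name": "carry_out", "arguments": {
  "rows": "0 -1.4 0 0; 0 -0.3 0 0; 0 0.2 0 0"
}}

```text
t: 15.35
eef_pos: [0.5496, -0.105, 0.2189]
tool_rot: [-0.0, -0.005, 1.0, 0.0]
contact_force: [3.0, -0.0, -2.9]
gripper_width: 0.404
grasp_force: 25.7
```

```bash
sed -i 's/now-1.0/now-1.3/' ctl.py; python3 ctl.py "0 -1.4 0 0; 0 -0.3 0 0; 0 0.2 0 0" 0.046 0.12 3
```

```text
t=15.45 meas=[0.0511, 0.0498, np.float64(0.047), np.float64(0.0473)] c_cmd=-0.010 c_eef=-0.012 eef=[ 0.5496 -0.1049  0.2189] cmd z 0.2195 F=[ 3.  -0.  -2.9] grip=26
est th=0.0475 w=0.0047 tau=-0.0057 rms=0.0003 n=6
pred th: [0.047 0.048 0.048 0.048 0.047 0.047 0.046 0.046 0.046] maxw 0.006
c plan [-0.01  -0.015 -0.016 -0.015 -0.013 -0.012 -0.012 -0.012]
ROWS 0 0.7 0.0 0; 0 0.1 -0.0 0; 0 -0.2 0.0 0
```

Call:
{"name": "carry_out", "arguments": {
  "rows": "0 0.7 0 0; 0 0.1 0 0; 0 -0.2 0 0"
}}

```text
t: 15.82
eef_pos: [0.5497, -0.1046, 0.2189]
tool_rot: [0.0, -0.005, 1.0, -0.0]
contact_force: [2.7, -1.9, -3.4]
gripper_width: 0.402
grasp_force: 25.6
```

```bash
python3 ctl.py "0 0.7 0 0; 0 0.1 0 0; 0 -0.2 0 0" 0.046 0.12 4
```

```text
t=15.93 meas=[0.047, 0.0473, np.float64(0.0471), np.float64(0.0467)] c_cmd=-0.015 c_eef=-0.014 eef=[ 0.5496 -0.1046  0.2189] cmd z 0.2195 F=[ 2.7 -1.9 -3.4] grip=26
est th=0.0465 w=-0.0052 tau=-0.0065 rms=0.0003 n=6
pred th: [0.047 0.046 0.045 0.045 0.046 0.046 0.046 0.046 0.046] maxw 0.005
c plan [-0.015 -0.012 -0.012 -0.012 -0.013 -0.013 -0.013 -0.013]
ROWS 0 -0.3 0.1 0; 0 -0.1 0.0 0; 0 0.1 -0.0 0; 0 0.1 -0.0 0
```

Call:
{"name": "carry_out", "arguments": {
  "rows": "0 -0.4 0 0; 0 -0.1 0 0; 0 0.1 0 0"
}}

```text
t: 16.3
eef_pos: [0.5496, -0.1049, 0.2189]
tool_rot: [-0.0, -0.005, 1.0, 0.0]
contact_force: [2.8, -0.4, -3.1]
gripper_width: 0.405
grasp_force: 25.6
```

```bash
python3 ctl.py "0 -0.4 0 0; 0 -0.1 0 0; 0 0.1 0 0" 0.046 0.12 4; python3 -c "
import cv2; a=cv2.imread('last.png'); cv2.imwrite('pics/a5.png',cv2.resize(a[235:310,205:290],None,fx=8,fy=8,interpolation=cv2.INTER_CUBIC)[:600])"
```

```text
t=16.40 meas=[0.0471, 0.0467, np.float64(0.0458), np.float64(0.0454)] c_cmd=-0.012 c_eef=-0.012 eef=[ 0.5497 -0.1049  0.2189] cmd z 0.2195 F=[ 2.8 -0.4 -3.1] grip=26
est th=0.0457 w=0.0014 tau=-0.0064 rms=0.0002 n=6
pred th: [0.046 0.046 0.046 0.046 0.046 0.046 0.046 0.046 0.046] maxw 0.002
c plan [-0.012 -0.013 -0.013 -0.013 -0.013 -0.013 -0.013 -0.013]
ROWS 0 0.1 0.1 0; 0 0.0 -0.0 0; 0 -0.0 0.0 0; 0 -0.0 0.0 0
```

View pics/a5.png

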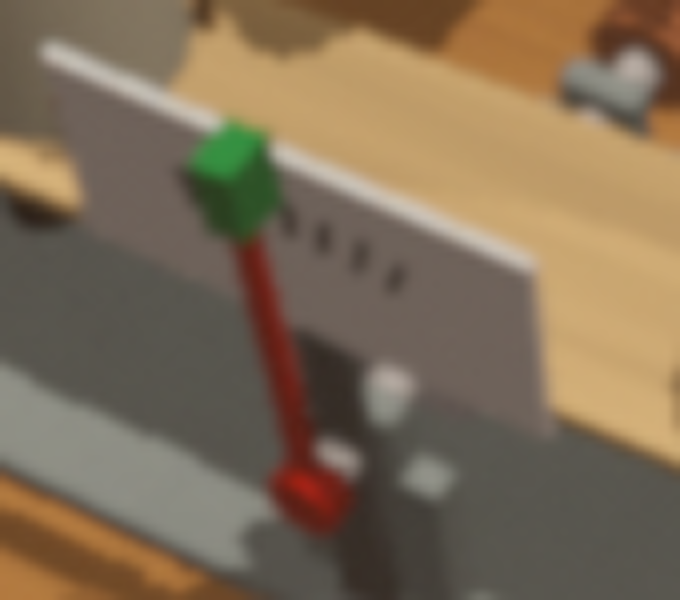

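The crop shows the pointer's line running straight into the middle of the mark's inner end, at full-frame (235,262). I'll continue the hold.

Call:
{"name": "carry_out", "arguments": {
  "rows": "0 0.1 0 0; 0 0 0 0; 0 0 0 0; 0 0 0 0"
}}

```text
t: 16.9
eef_pos: [0.5497, -0.1049, 0.2189]
tool_rot: [0.0, -0.005, 1.0, 0.0]
contact_force: [2.4, -0.5, -3.9]
gripper_width: 0.401
grasp_force: 25.6
```

```bash
python3 ctl.py "0 0.1 0 0; 0 0 0 0; 0 0 0 0; 0 0 0 0" 0.046 0.12 4
```

```text
t=17.00 meas=[0.0458, 0.0454, np.float64(0.0458), np.float64(0.0465)] c_cmd=-0.013 c_eef=-0.012 eef=[ 0.5497 -0.1049  0.2189] cmd z 0.2195 F=[ 2.4 -0.5 -3.9] grip=26
est th=0.0463 w=0.0017 tau=-0.0067 rms=0.0002 n=6
pred th: [0.046 0.046 0.047 0.047 0.046 0.046 0.046 0.046 0.046] maxw 0.002
c plan [-0.013 -0.014 -0.014 -0.014 -0.013 -0.013 -0.013 -0.013]
ROWS 0 0.2 0.1 0; 0 0.0 -0.0 0; 0 -0.0 0.0 0; 0 -0.1 0.0 0
```

Call:
{"name": "carry_out", "arguments": {
  "rows": "0 0.2 0 0; 0 0 0 0; 0 0 0 0; 0 -0.1 0 0"
}}

```text
t: 17.5
eef_pos: [0.5496, -0.1048, 0.2189]
tool_rot: [-0.0, -0.005, 1.0, 0.0]
contact_force: [4.0, -0.6, -4.6]
gripper_width: 0.402
grasp_force: 25.6
```

```bash
python3 ctl.py "0 0.2 0 0; 0 0 0 0; 0 0 0 0; 0 -0.1 0 0" 0.046 0.12 5
```

```text
t=17.60 meas=[0.0458, 0.0465, np.float64(0.0469), np.float64(0.047)] c_cmd=-0.013 c_eef=-0.012 eef=[ 0.5497 -0.1048  0.2189] cmd z 0.2195 F=[ 4.  -0.6 -4.6] grip=26
est th=0.0470 w=0.0005 tau=-0.0064 rms=0.0002 n=5
pred th: [0.047 0.047 0.047 0.047 0.047 0.046 0.046 0.046 0.046] maxw 0.002
c plan [-0.013 -0.015 -0.015 -0.014 -0.014 -0.013 -0.013 -0.013]
ROWS 0 0.2 0.1 0; 0 -0.0 0.0 0; 0 -0.1 0.0 0; 0 -0.1 0.0 0; 0 -0.0 0.0 0
```

Call:
{"name": "carry_out", "arguments": {
  "rows": "0 0.3 0 0; 0 0 0 0; 0 0 0 0; 0 -0.1 0 0; 0 0 0 0"
}}

```text
t: 18.23
eef_pos: [0.5496, -0.1046, 0.2189]
tool_rot: [-0.0, -0.005, 1.0, -0.0]
contact_force: [3.2, -1.0, -4.7]
gripper_width: 0.407
grasp_force: 25.6
```

```bash
python3 ctl.py "0 0.3 0 0; 0 0 0 0; 0 0 0 0; 0 -0.1 0 0; 0 0 0 0" 0.046 0.12 5
```

```text
t=18.32 meas=[0.0469, 0.047, np.float64(0.0457), np.float64(0.0457)] c_cmd=-0.015 c_eef=-0.014 eef=[ 0.5496 -0.1046  0.2189] cmd z 0.2195 F=[ 3.2 -1.  -4.7] grip=26
est th=0.0454 w=-0.0043 tau=-0.0059 rms=0.0001 n=4
pred th: [0.045 0.045 0.045 0.045 0.045 0.046 0.046 0.046 0.046] maxw 0.004
c plan [-0.015 -0.012 -0.012 -0.012 -0.013 -0.014 -0.014 -0.014]
ROWS 0 -0.4 0.1 0; 0 -0.0 0.0 0; 0 0.1 -0.0 0; 0 0.1 -0.0 0; 0 0.1 -0.0 0
```

Call:
{"name": "carry_out", "arguments": {
  "rows": "0 -0.4 0 0; 0 0 0 0; 0 0.1 0 0; 0 0.1 0 0"
}}

```text
t: 18.82
eef_pos: [0.5497, -0.1049, 0.2189]
tool_rot: [0.0, -0.005, 1.0, -0.0]
contact_force: [4.5, -0.2, -4.5]
gripper_width: 0.407
grasp_force: 25.6
```

```bash
python3 ctl.py "0 -0.4 0 0; 0 0 0 0; 0 0.1 0 0; 0 0.1 0 0" 0.046 0.12 5
```

```text
t=18.93 meas=[0.0457, 0.0457, np.float64(0.0428), np.float64(0.042)] c_cmd=-0.013 c_eef=-0.013 eef=[ 0.5496 -0.1048  0.2189] cmd z 0.2195 F=[ 4.5 -0.2 -4.5] grip=26
est th=0.0416 w=-0.0117 tau=-0.0087 rms=0.0001 n=4
pred th: [0.042 0.04  0.04  0.041 0.042 0.044 0.045 0.046 0.046] maxw 0.013
c plan [-0.013 -0.002 -0.002 -0.005 -0.009 -0.011 -0.012 -0.012]
ROWS 0 -1.6 0.1 0; 0 -0.0 0.0 0; 0 0.5 -0.0 0; 0 0.5 -0.0 0; 0 0.3 -0.0 0
```

Call:
{"name": "carry_out", "arguments": {
  "rows": "0 -1.7 0 0; 0 0 0 0; 0 0.5 0 0"
}}

```text
t: 19.3
eef_pos: [0.5496, -0.1058, 0.2189]
tool_rot: [-0.0, -0.005, 1.0, 0.0]
contact_force: [2.7, 1.2, -3.5]
gripper_width: 0.408
grasp_force: 25.7
```

```bash
python3 ctl.py "0 -1.7 0 0; 0 0 0 0; 0 0.5 0 0" 0.046 0.12 5
```

```text
t=19.40 meas=[0.0428, 0.042, np.float64(0.0425), np.float64(0.0436)] c_cmd=-0.005 c_eef=-0.005 eef=[ 0.5497 -0.1058  0.2189] cmd z 0.2195 F=[ 2.7  1.2 -3.5] grip=26
est th=0.0443 w=0.0180 tau=-0.0077 rms=0.0001 n=6
pred th: [0.044 0.047 0.048 0.048 0.048 0.047 0.047 0.046 0.046] maxw 0.019
c plan [-0.005 -0.014 -0.016 -0.015 -0.013 -0.011 -0.01  -0.01 ]
ROWS 0 1.3 0.1 0; 0 0.3 -0.0 0; 0 -0.2 0.0 0; 0 -0.3 0.0 0; 0 -0.2 0.0 0
```

Call:
{"name": "carry_out", "arguments": {
  "rows": "0 1.2 0 0; 0 0.2 0 0; 0 -0.2 0 0; 0 -0.2 0 0"
}}

```text
t: 19.9
eef_pos: [0.5497, -0.1051, 0.2189]
tool_rot: [0.0, -0.005, 1.0, -0.0]
contact_force: [3.1, -0.2, -2.9]
gripper_width: 0.405
grasp_force: 25.7
```

```bash
python3 ctl.py "0 1.2 0 0; 0 0.2 0 0; 0 -0.2 0 0; 0 -0.2 0 0" 0.046 0.12 5
```

```text
t=20.00 meas=[0.0425, 0.0436, np.float64(0.0504), np.float64(0.0505)] c_cmd=-0.012 c_eef=-0.010 eef=[ 0.5497 -0.1051  0.2189] cmd z 0.2195 F=[ 3.1 -0.2 -2.9] grip=26
est th=0.0510 w=0.0085 tau=-0.0076 rms=0.0001 n=6
pred th: [0.051 0.052 0.052 0.051 0.049 0.048 0.047 0.046 0.046] maxw 0.013
c plan [-0.012 -0.022 -0.022 -0.018 -0.015 -0.013 -0.012 -0.012]
ROWS 0 1.4 0.0 0; 0 -0.0 0.0 0; 0 -0.5 0.0 0; 0 -0.5 0.0 0; 0 -0.3 0.0 0
```

Call:
{"name": "carry_out", "arguments": {
  "rows": "0 1.5 0 0; 0 0 0 0; 0 -0.5 0 0"
}}

```text
t: 20.38
eef_pos: [0.5497, -0.1043, 0.219]
tool_rot: [0.0, -0.005, 1.0, -0.0]
contact_force: [4.1, -1.1, -4.3]
gripper_width: 0.404
grasp_force: 25.7
```

```bash
python3 ctl.py "0 1.5 0 0; 0 0 0 0; 0 -0.5 0 0" 0.046 0.12 4
```

```text
t=20.48 meas=[0.0504, 0.0505, np.float64(0.0548), np.float64(0.0548)] c_cmd=-0.019 c_eef=-0.017 eef=[ 0.5496 -0.1042  0.2189] cmd z 0.2195 F=[ 4.1 -1.1 -4.3] grip=26
est th=0.0548 w=0.0000 tau=-0.0057 rms=0.0002 n=6
pred th: [0.055 0.055 0.054 0.052 0.05  0.048 0.047 0.046 0.046] maxw 0.017
c plan [-0.019 -0.026 -0.025 -0.021 -0.017 -0.015 -0.015 -0.015]
ROWS 0 1.0 0.0 0; 0 -0.2 0.0 0; 0 -0.6 0.0 0; 0 -0.5 0.0 0
```

Call:
{"name": "carry_out", "arguments": {
  "rows": "0 1.3 0 0; 0 -0.1 0 0; 0 -0.6 0 0"
}}

```text
t: 20.85
eef_pos: [0.5496, -0.1036, 0.2189]
tool_rot: [0.0, -0.005, 1.0, -0.0]
contact_force: [3.7, -2.8, -4.8]
gripper_width: 0.401
grasp_force: 25.7
```

```bash
python3 ctl.py "0 1.3 0 0; 0 -0.1 0 0; 0 -0.6 0 0" 0.046 0.12 4
```

```text
t=20.95 meas=[0.0548, 0.0548, np.float64(0.0535), np.float64(0.0535)] c_cmd=-0.023 c_eef=-0.021 eef=[ 0.5496 -0.1036  0.2189] cmd z 0.2195 F=[ 3.7 -2.8 -4.8] grip=26
est th=0.0525 w=-0.0143 tau=-0.0039 rms=0.0002 n=6
pred th: [0.052 0.051 0.049 0.048 0.047 0.046 0.046 0.046 0.046] maxw 0.015
c plan [-0.023 -0.021 -0.018 -0.017 -0.017 -0.017 -0.017 -0.017]
ROWS 0 -0.4 0.0 0; 0 -0.3 0.0 0; 0 -0.2 0.0 0; 0 -0.1 0.0 0
```

Call:
{"name": "carry_out", "arguments": {
  "rows": "0 -0.4 0 0; 0 -0.3 0 0; 0 -0.2 0 0; 0 -0.1 0 0"
}}

```text
t: 21.45
eef_pos: [0.5496, -0.1042, 0.2189]
tool_rot: [-0.0, -0.005, 1.0, 0.0]
contact_force: [3.3, -1.4, -4.4]
gripper_width: 0.406
grasp_force: 25.7
```

```bash
python3 ctl.py "0 -0.4 0 0; 0 -0.3 0 0; 0 -0.2 0 0; 0 -0.1 0 0" 0.046 0.12 4
```

```text
t=21.55 meas=[0.0535, 0.0535, np.float64(0.0444), np.float64(0.0431)] c_cmd=-0.016 c_eef=-0.017 eef=[ 0.5497 -0.1042  0.2189] cmd z 0.2195 F=[ 3.3 -1.4 -4.4] grip=26
est th=0.0426 w=-0.0159 tau=-0.0042 rms=0.0003 n=6
pred th: [0.043 0.041 0.04  0.041 0.043 0.044 0.045 0.046 0.046] maxw 0.016
c plan [-0.016 -0.005 -0.004 -0.008 -0.011 -0.014 -0.015 -0.015]
ROWS 0 -1.6 0.1 0; 0 -0.1 0.0 0; 0 0.5 -0.0 0; 0 0.5 -0.0 0
```

Call:
{"name": "carry_out", "arguments": {
  "rows": "0 -1.6 0 0; 0 -0.1 0 0; 0 0.6 0 0"
}}

```text
t: 21.92
eef_pos: [0.5496, -0.1052, 0.2189]
tool_rot: [-0.0, -0.005, 1.0, 0.0]
contact_force: [3.7, 0.9, -3.8]
gripper_width: 0.405
grasp_force: 25.8
```

```bash
python3 ctl.py "0 -1.6 0 0; 0 -0.1 0 0; 0 0.6 0 0" 0.046 0.12 4
```

```text
t=22.02 meas=[0.0444, 0.0431, np.float64(0.0357), np.float64(0.0345)] c_cmd=-0.008 c_eef=-0.009 eef=[ 0.5497 -0.1053  0.2189] cmd z 0.2195 F=[ 3.7  0.9 -3.8] grip=26
est th=0.0344 w=-0.0090 tau=-0.0072 rms=0.0002 n=6
pred th: [0.034 0.033 0.034 0.037 0.04  0.043 0.044 0.045 0.046] maxw 0.025
c plan [-0.008  0.006  0.005 -0.002 -0.007 -0.011 -0.012 -0.012]
ROWS 0 -2.1 0.1 0; 0 0.2 0.0 0; 0 0.9 0.0 0; 0 0.8 -0.0 0
```

The tilt has stayed within about 0.034–0.055 (mark ≈0.046) for over 8 s, so I'm lowering now.

```bash
python3 ctl.py "" -0.30 0.10 3
```

```text
t=22.12 meas=[0.0357, 0.0345, np.float64(0.0342), np.float64(0.0335)] c_cmd=-0.008 c_eef=-0.009 eef=[ 0.5497 -0.1053  0.2189] cmd z 0.2195 F=[ 3.1  0.6 -3.9] grip=26
est th=0.0332 w=-0.0106 tau=-0.0073 rms=0.0002 n=8
pred th: [ 0.033  0.031  0.024  0.01  -0.006 -0.023 -0.039 -0.053 -0.067] maxw 0.135
c plan [-0.008 -0.046 -0.045 -0.029 -0.013  0.     0.009  0.015]
ROWS 0 5.3 -0.1 0; 0 -0.1 0.0 0; 0 -2.2 0.1 0
```

Call:
{"name": "carry_out", "arguments": {
  "rows": "0 3.5 -0.1 0; 0 0 0 0; 0 -2 0.1 0"
}}

```text
t: 22.5
eef_pos: [0.5496, -0.1042, 0.2189]
tool_rot: [0.0, -0.005, 1.0, -0.0]
contact_force: [3.7, -0.4, -4.3]
gripper_width: 0.404
grasp_force: 25.9
```

```bash
python3 ctl.py "0 3.5 -0.1 0; 0 0 0 0; 0 -2 0.1 0" -0.30 0.09 3
```

```text
t=22.60 meas=[0.0342, 0.0335, np.float64(0.0162), np.float64(0.0121)] c_cmd=-0.019 c_eef=-0.017 eef=[ 0.5496 -0.1042  0.2189] cmd z 0.2195 F=[ 3.7 -0.4 -4.3] grip=26
est th=0.0076 w=-0.0890 tau=-0.0078 rms=0.0002 n=8
pred th: [ 0.008 -0.004 -0.016 -0.027 -0.038 -0.049 -0.06  -0.071 -0.082] maxw 0.096
c plan [-0.019 -0.008 -0.001  0.003  0.007  0.011  0.015  0.019]
ROWS 0 -1.6 0.1 0; 0 -0.9 0.0 0; 0 -0.6 -0.0 0
```

Call:
{"name": "carry_out", "arguments": {
  "rows": "0 -2 0 0; 0 -1.2 0 0; 0 -0.8 0 0"
}}

```text
t: 22.98
eef_pos: [0.5497, -0.1069, 0.2189]
tool_rot: [-0.0, -0.005, 1.0, 0.001]
contact_force: [3.7, 3.8, -2.5]
gripper_width: 0.407
grasp_force: 26.1
```

```bash
python3 ctl.py "0 -2 0 0; 0 -1.2 0 0; 0 -0.8 0 0" -0.30 0.09 3
```

```text
t=23.07 meas=[0.0162, 0.0121, np.float64(-0.029), np.float64(-0.0352)] c_cmd=0.010 c_eef=0.003 eef=[ 0.5497 -0.107   0.2189] cmd z 0.2195 F=[ 3.7  3.8 -2.5] grip=26
est th=-0.0395 w=-0.1009 tau=-0.0082 rms=0.0004 n=8
pred th: [-0.04  -0.052 -0.065 -0.076 -0.087 -0.097 -0.108 -0.119 -0.13 ] maxw 0.104
c plan [0.01  0.024 0.031 0.034 0.036 0.04  0.043 0.048]
ROWS 0 -2.1 0.0 0; 0 -0.9 -0.0 0; 0 -0.4 -0.0 0
```

Call:
{"name": "carry_out", "arguments": {
  "rows": "0 -3 0 0; 0 -1.5 -0.1 0; 0 -0.8 0 0"
}}

```text
t: 23.45
eef_pos: [0.5496, -0.1129, 0.2192]
tool_rot: [-0.0, -0.005, 1.0, 0.001]
contact_force: [-2.3, 3.8, 7.7]
gripper_width: 0.406
grasp_force: 26.3
```

```bash
python3 ctl.py "0 -3 0 0; 0 -1.5 -0.1 0; 0 -0.8 0 0" -0.30 0.09 3
```

```text
t=23.55 meas=[-0.029, -0.0352, np.float64(-0.0864), np.float64(-0.0922)] c_cmd=0.047 c_eef=0.048 eef=[ 0.5496 -0.1134  0.2193] cmd z 0.2194 F=[-2.3  3.8  7.7] grip=26
est th=-0.0961 w=-0.0863 tau=-0.0174 rms=0.0005 n=6
pred th: [-0.096 -0.106 -0.117 -0.128 -0.14  -0.151 -0.163 -0.175 -0.186] maxw 0.094
c plan [0.047 0.045 0.048 0.053 0.059 0.064 0.07  0.074]
ROWS 0 0.3 0.0 0; 0 -0.4 -0.0 0; 0 -0.7 -0.0 0
```

Call:
{"name": "carry_out", "arguments": {
  "rows": "0 -3 0 0; 0 -1.5 -0.1 0; 0 -1 -0.1 0"
}}

```text
t: 23.92
eef_pos: [0.5497, -0.1189, 0.2187]
tool_rot: [0.0, -0.005, 1.0, 0.0]
contact_force: [0.7, 5.4, 4.3]
gripper_width: 0.403
grasp_force: 26.3
```

```bash
python3 ctl.py "0 -3 0 0; 0 -1.5 -0.1 0; 0 -1 -0.1 0" -0.30 0.08 3
```

```text
t=24.02 meas=[-0.0864, -0.0922, np.float64(-0.1325), np.float64(-0.1357)] c_cmd=0.087 c_eef=0.088 eef=[ 0.5497 -0.1189  0.2187] cmd z 0.2192 F=[0.7 5.4 4.3] grip=26
est th=-0.1374 w=-0.0374 tau=-0.0270 rms=0.0005 n=6
pred th: [-0.137 -0.141 -0.148 -0.158 -0.17  -0.183 -0.195 -0.206 -0.217] maxw 0.101
c plan [0.087 0.058 0.057 0.066 0.078 0.087 0.094 0.098]
ROWS 0 4.0 0.1 0; 0 0.2 0.0 0; 0 -1.3 -0.1 0
```

Call:
{"name": "carry_out", "arguments": {
  "rows": "0 0 0 0; 0 0 0 0; 0 -1.2 -0.1 0"
}}

```text
t: 24.4
eef_pos: [0.5497, -0.1196, 0.2187]
tool_rot: [0.0, -0.005, 1.0, 0.0]
contact_force: [-0.2, 6.2, 6.0]
gripper_width: 0.402
grasp_force: 26.4
```

```bash
python3 ctl.py "0 0 0 0; 0 0 0 0; 0 -1.2 -0.1 0" -0.30 0.08 3
```

```text
t=24.50 meas=[-0.1325, -0.1357, np.float64(-0.1614), np.float64(-0.1665)] c_cmd=0.095 c_eef=0.093 eef=[ 0.5497 -0.1196  0.2187] cmd z 0.2191 F=[-0.2  6.2  6. ] grip=26
est th=-0.1688 w=-0.0634 tau=-0.0362 rms=0.0007 n=6
pred th: [-0.169 -0.177 -0.186 -0.196 -0.207 -0.218 -0.228 -0.239 -0.249] maxw 0.086
c plan [0.095 0.093 0.097 0.102 0.108 0.114 0.118 0.122]
ROWS 0 0.4 -0.1 0; 0 -0.5 -0.0 0; 0 -0.8 -0.1 0
```

Call:
{"name": "carry_out", "arguments": {
  "rows": "0 -2 -0.2 0; 0 -1.2 -0.1 0; 0 -1 -0.1 0"
}}

```text
t: 24.88
eef_pos: [0.5498, -0.1237, 0.2181]
tool_rot: [0.0, -0.005, 1.0, 0.0]
contact_force: [1.1, 5.8, 2.7]
gripper_width: 0.404
grasp_force: 26.3
```

```bash
python3 ctl.py "0 -2 -0.2 0; 0 -1.2 -0.1 0; 0 -1 -0.1 0" -0.30 0.08 3
```

```text
t=24.98 meas=[-0.1614, -0.1665, np.float64(-0.1929), np.float64(-0.1957)] c_cmd=0.126 c_eef=0.125 eef=[ 0.5498 -0.124   0.218 ] cmd z 0.2187 F=[1.1 5.8 2.7] grip=26
est th=-0.1967 w=-0.0259 tau=-0.0399 rms=0.0005 n=6
pred th: [-0.197 -0.2   -0.206 -0.216 -0.229 -0.242 -0.255 -0.267 -0.278] maxw 0.107
c plan [0.126 0.094 0.092 0.103 0.115 0.125 0.133 0.14 ]
ROWS 0 4.4 0.2 0; 0 0.2 0.0 0; 0 -1.4 -0.1 0
```

Call:
{"name": "carry_out", "arguments": {
  "rows": "0 0.5 0 0; 0 0 0 0; 0 -1.2 -0.2 0"
}}

```text
t: 25.35
eef_pos: [0.5498, -0.1245, 0.2179]
tool_rot: [0.0, -0.005, 1.0, 0.0]
contact_force: [1.2, 5.8, 4.0]
gripper_width: 0.404
grasp_force: 26.4
```

```bash
python3 ctl.py "0 0.5 0 0; 0 0 0 0; 0 -1.2 -0.2 0" -0.30 0.07 3
```

```text
t=25.45 meas=[-0.1929, -0.1957, np.float64(-0.2114), np.float64(-0.2145)] c_cmd=0.131 c_eef=0.129 eef=[ 0.5498 -0.1245  0.2179] cmd z 0.2185 F=[1.2 5.8 4. ] grip=26
est th=-0.2157 w=-0.0354 tau=-0.0449 rms=0.0007 n=6
pred th: [-0.216 -0.22  -0.227 -0.236 -0.246 -0.257 -0.267 -0.277 -0.286] maxw 0.086
c plan [0.131 0.116 0.117 0.124 0.133 0.14  0.146 0.153]
ROWS 0 2.1 0.1 0; 0 -0.2 -0.0 0; 0 -1.0 -0.1 0
```

Call:
{"name": "carry_out", "arguments": {
  "rows": "0 1 0 0; 0 0 0 0; 0 -1 -0.2 0"
}}

```text
t: 25.82
eef_pos: [0.5498, -0.1246, 0.2178]
tool_rot: [0.0, -0.005, 1.0, 0.0]
contact_force: [1.1, 6.6, 5.0]
gripper_width: 0.407
grasp_force: 26.5
```

```bash
python3 ctl.py "0 1 0 0; 0 0 0 0; 0 -1 -0.2 0" -0.30 0.07 3
```

```text
t=25.93 meas=[-0.2114, -0.2145, np.float64(-0.2371), np.float64(-0.2403)] c_cmd=0.131 c_eef=0.129 eef=[ 0.5498 -0.1246  0.2179] cmd z 0.2183 F=[1.1 6.6 5. ] grip=27
est th=-0.2442 w=-0.0762 tau=-0.0471 rms=0.0004 n=6
pred th: [-0.244 -0.254 -0.264 -0.273 -0.281 -0.289 -0.295 -0.298 -0.3  ] maxw 0.081
c plan [0.131 0.142 0.148 0.152 0.159 0.166 0.174 0.177]
ROWS 0 -1.5 -0.1 0; 0 -0.8 -0.1 0; 0 -0.7 -0.1 0
```

Call:
{"name": "carry_out", "arguments": {
  "rows": "0 -2.5 -0.3 0; 0 -1.3 -0.2 0; 0 -0.8 -0.1 0"
}}

```text
t: 26.3
eef_pos: [0.5498, -0.1287, 0.2172]
tool_rot: [0.0, -0.005, 1.0, 0.001]
contact_force: [1.5, 5.6, 4.9]
gripper_width: 0.403
grasp_force: 26.6
```

```bash
python3 ctl.py "0 -2.5 -0.3 0; 0 -1.3 -0.2 0; 0 -0.8 -0.1 0" -0.30 0.06 3
```

```text
t=26.40 meas=[-0.2371, -0.2403, np.float64(-0.272), np.float64(-0.2764)] c_cmd=0.164 c_eef=0.158 eef=[ 0.5498 -0.1287  0.2173] cmd z 0.2177 F=[1.5 5.6 4.9] grip=27
est th=-0.2781 w=-0.0487 tau=-0.0484 rms=0.0006 n=6
pred th: [-0.278 -0.284 -0.289 -0.294 -0.297 -0.299 -0.3   -0.3   -0.3  ] maxw 0.049
c plan [0.164 0.162 0.169 0.176 0.18  0.18  0.179 0.178]
ROWS 0 0.2 0.0 0; 0 -0.9 -0.2 0; 0 -1.0 -0.2 0
```

Call:
{"name": "carry_out", "arguments": {
  "rows": "0 -2 -0.3 0; 0 -0.8 -0.2 0; 0 0 0 0"
}}

```text
t: 26.78
eef_pos: [0.5498, -0.1322, 0.2168]
tool_rot: [0.0, -0.005, 1.0, 0.0]
contact_force: [2.1, 4.3, 3.9]
gripper_width: 0.405
grasp_force: 26.5
```

```bash
python3 ctl.py "0 -2 -0.3 0; 0 -0.8 -0.2 0; 0 0 0 0" -0.30 0.06 3
```

```text
t=26.88 meas=[-0.272, -0.2764, np.float64(-0.295), np.float64(-0.2964)] c_cmd=0.184 c_eef=0.184 eef=[ 0.5499 -0.1321  0.2168] cmd z 0.2172 F=[2.1 4.3 3.9] grip=26
ROWS 0 22.4 2.3 0; 0 22.5 -1.3 0; 0 22.0 -4.9 0
```

Call:
{"name": "carry_out", "arguments": {
  "rows": "0 0.5 0.1 0; 0 0.7 0.1 0; 0 1 0.2 0; 0 1.2 0.2 0"
}}

```text
t: 27.38
eef_pos: [0.5498, -0.1297, 0.2172]
tool_rot: [0.0, -0.005, 1.0, -0.001]
contact_force: [2.4, 1.3, 1.4]
gripper_width: 0.403
grasp_force: 26.3
```

```bash
python3 ctl.py "0 0.5 0.1 0; 0 0.7 0.1 0; 0 1 0.2 0; 0 1.2 0.2 0" -0.29 0.06 20
```

```text
t=27.48 meas=[-0.295, -0.2964, np.float64(-0.2994), np.float64(-0.2992)] c_cmd=0.159 c_eef=0.165 eef=[ 0.5498 -0.1296  0.2173] cmd z 0.2178 F=[2.4 1.3 1.4] grip=26
ROWS 0 3.1 0.5 0; 0 3.1 0.4 0; 0 3.1 0.3 0; 0 3.1 0.3 0; 0 3.1 0.2 0; 0 3.1 0.1 0; 0 3.1 0.0 0; 0 3.1 -0.0 0; 0 3.1 -0.1 0; 0 3.1 -0.2 0; 0 3.1 -0.2 0; 0 3.1 -0.3 0; 0 3.1 -0.4 0; 0 3.1 -0.5 0; 0 3.1 -0.5 0; 0 3.1 -0.6 0; 0 3.1 -0.7 0; 0 3.1 -0.7 0; 0 3.0 -0.8 0; 0 3.0 -0.9 0
```

Back on the rest, gently. Now I'll unload the spring along the arc.

Call:
{"name": "carry_out", "arguments": {
  "rows": "0 3.1 0.5 0; 0 3.1 0.4 0; 0 3.1 0.3 0; 0 3.1 0.3 0; 0 3.1 0.2 0; 0 3.1 0.1 0; 0 3.1 0 0; 0 3.1 0 0; 0 3.1 -0.1 0; 0 3.1 -0.2 0"
}}

```text
t: 28.72
eef_pos: [0.5492, -0.0978, 0.2185]
tool_rot: [-0.0, -0.005, 1.0, 0.0]
contact_force: [-2.3, -1.2, 4.8]
gripper_width: 0.404
grasp_force: 26.5
```

Call:
{"name": "carry_out", "arguments": {
  "rows": "0 3.1 -0.2 0; 0 3.1 -0.3 0; 0 3.1 -0.4 0; 0 3.1 -0.5 0; 0 3.1 -0.5 0; 0 3.1 -0.6 0; 0 3.1 -0.7 0; 0 3.1 -0.7 0; 0 3.0 -0.8 0; 0 3.0 -0.9 0"
}}

```text
t: 29.98
eef_pos: [0.5496, -0.067, 0.2132]
tool_rot: [-0.0, -0.005, 1.0, 0.0]
contact_force: [-2.1, -4.2, 4.4]
gripper_width: 0.402
grasp_force: 26.3
```

```bash
python3 - <<'E'
from ctl import *
S=read_camera("scene"); o=get_obs(); print(measure(S),o["eef_pos"],o["contact_force"],c_of(o["eef_pos"][1]))
E
```

```text
(np.float64(-0.2995386503735624), np.float64(0.05100393462697639)) [ 0.54979104 -0.06637013  0.21299405] [-0.52429439 -1.79183857 -1.54089476] -0.2912275803936404
```

Call:
{"name": "carry_out", "arguments": {
  "rows": "0 0 0 0; 0 0 0 0; 0 0 0 0; 0 0 0 0; 0 0 0 0; 0 0 0 0",
  "claw": 85
}}

```text
t: 30.78
eef_pos: [0.5497, -0.0671, 0.2131]
tool_rot: [0.0, -0.005, 1.0, 0.0]
contact_force: [-0.3, -0.5, 0.7]
gripper_width: 0.993
grasp_force: 0.0
```

Call:
{"name": "carry_out", "arguments": {
  "rows": "0 0 10 0; 0 0 20 0; 0 0 30 0; 0 0 30 0; 0 0 30 0; 0 0 20 0; 0 0 0 0; 0 0 0 0"
}}

```text
t: 31.78
eef_pos: [0.5492, -0.0671, 0.3525]
tool_rot: [-0.0, -0.005, 1.0, 0.0]
contact_force: [-0.7, -0.3, 0.6]
gripper_width: 0.989
grasp_force: 0.0
```

```bash
python3 - <<'E'
from ctl import *
S=read_camera("scene"); o=get_obs(); print(measure(S),o["eef_pos"],o["contact_force"],o["joint_vel"].round(3),o["t"])
cv2.imwrite("pics/end.png",S["img"])
E
```

```text
(np.float64(-0.2995336285943024), np.float64(0.03662125912649117)) [ 0.54909318 -0.06700385  0.35215479] [ 0.41707738 -0.44304162 -0.2984663 ] [ 0.001  0.004 -0.001  0.005  0.002  0.001  0.001] 31.825
```

View pics/end.png

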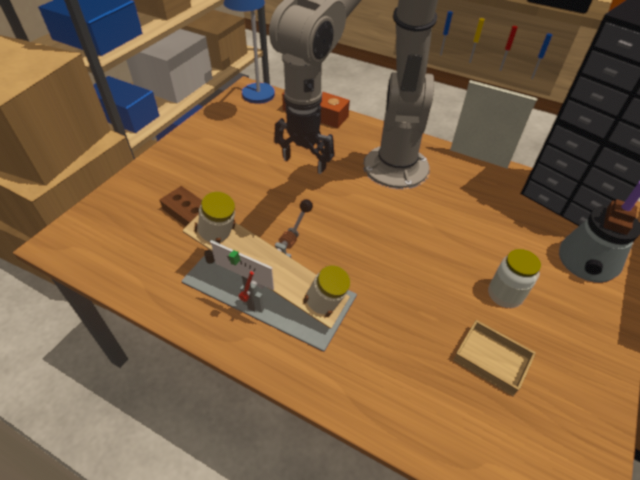

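The final view shows the rocker on its original rest (lids at (333,281) and (218,206), as at the start). The knob at (306,206) is free, the gripper is well above it, and the bystanders haven't moved.

```bash
python3 -c "
from station import *
print(hand_in())"
```

```text
the job is handed in; nothing more can be done
None
```

The job is handed in: the pointer was held within about 0.012 rad of where I measured the green mark (about 0.046 rad) for some 8 seconds, then the rocker was lowered gently onto its original rest and the knob let go.

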